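# Load the inspection nest and hold the sprung mirror cover at its set angle

### The arm

A 6-joint arm with a two-finger parallel gripper is mounted at the origin on the work surface. World frame = base frame: x ahead of the robot, y to its left, z up, the work surface at z = 0. Lengths are in m, angles in rad, forces in N, time in s.
With the tool pointing down it reaches from about 0.35 to 0.975 m from the base axis. Payload 4.9 kg.
Tool frame: the origin (TCP) lies midway between the tips of the shut fingers; the grasp point (between the pads) lies manip.grip_depth behind it (manip.grip_depth is the distance from the TCP to the grasp point, in m); z points along the fingers, x is the direction in which the jaws open and shut, and the axes are right-handed (so a half turn about z gives the same grasp; the last joint's range is limited). The gripper opens to 85 mm and grips with 20 to 120 N. Pads are 22 mm wide; open, the fingers measure 114 mm over their backs; the gripper's body (76 mm by 85 mm) begins 54 mm behind the grasp point. The pads swing forward as they close: fully open they stand 13 mm farther back than shut.
Start: joints at [1.205, 0.053, 1.613, -0, 1.476, -0.119], TCP at [0.153, 0.606, 0.231] pointing down, gripper open.
Joint ranges: [-3.01, 3.01], [-1.01, 2.22], [0.06, 2.58], [-1.02, 4.17], [0.09, 2.62], [-3.14, 3.14]. Speed limits (rad/s): [2.57, 2.57, 3.14, 3.14, 3.14, 3.14].

### API

Orientations are given as a unit quaternion [w, x, y, z].
In Python, from plant import state, grab_frame, ticket, manip gives the robot as it stands.
- The arm moves only by the tool carry_out, never from a script. Its argument "moves" is a list that holds one entry, the list of rows, each a list of 7 numbers: the turn, a rotation vector about the tool's x, y, z each as a share of 5 degrees, from -1 to 1, then the shift along the tool's x, y, z each as a share of 0.04 m, from -1 to 1, then the gripper command: -1 is shut, 1 is fully open, values between are in proportion. A call has 1 to 8 rows; each row shifts and turns the commanded pose from where the row before left it, along the tool's axes as they then stand; what a row does not reach is not made up. A row lasts 1/12 s, in which the tool goes at most 41.7 mm and 7.16 degrees, less where a joint would pass 70% of its speed; a pose out of reach is approached as far as the arm can. A call with a number of a shift or a turn outside -1 to 1 is refused whole. A call with a gripper value outside its range is refused whole. The fingers move at their own pace and stop on an object; the grip force is fixed at half the most. Time passes only in rows, so rows that do not move let the fingers close. It gives the time, the measured TCP pose, the force and the opening at its end, in the units of the state.
- state(): the state, without advancing time (a new reading comes with each control period).
- grab_frame(name): name is "scene" or "top" or "wrist"; returns a dict with "frame" (480x640x3 uint8, red, green, blue), "z_map" (480x640 float32, m along the optical axis (not along the pixel's ray), 0 where there is no reading), "K" (3x3 intrinsics, pixels), "world_from_camera" (4x4, takes a point from camera to world coordinates); the wrist camera has in their place "hand_eye" (4x4, takes a point from camera to tool coordinates, whose origin is the TCP and whose axes are the tool frame's). Camera axes: x right, y down, z forward; pixel columns grow to the right and rows downward; lengths in m; the calibration is good to about 2 mm. A picture is of the moment at which its call begins: read the wrist's pose just before it.
- ticket.job_done(): hands the job in, once; it reports no verdict.
The state is a dict: "time": time; "joint_pos": joint angles; "joint_vel": joint speeds; "joint_efforts": joint torques, N m; "tool_pos": TCP position; "tool_rot": TCP orientation; "contact_force": force on the tool from outside, world axes, zero at the start; "ft_torque": the same for the moment, N m; "gripper_width": opening from 0.0 (shut) to 1.0 (fully open).
Only numpy, scipy, OpenCV 4.12 (cv2) and the standard library are available. Lean on these libraries where they do the work, as an engineer would, in place of code of your own. Each camera call takes 0.05 s, during which the arm holds its last target.

### The job

Two steel flanged caps lie in the blue tray: take the one that already lies with its flanged rim down (closed end up) and set it, still rim down, flat in the round nest at the front of the inspection fixture, lowering it rather than dropping it. Then lift the fixture's sprung cover by its black handle bar until the red needle on the cover's edge stands between the two prongs of the orange fork, and finish while still holding it there: the spring shuts it if you let go. Leave the fork's setting, the other cap and everything else on the bench as they are.

Things in the scene. Friction and masses are not known exactly. Their poses are not given: they have to be found in the camera images.
- cap: The cap to load: steel cup, closed end up, open flanged rim down. Body 40 mm diameter, 32 mm tall in all; flange at its foot 56 mm diameter, 6 mm thick (so the 40 mm body stands from 6 to 32 mm). About 0.12 kg. Origin: centre of the underside of the rim; z up. Starts in the tray, its floor 5 mm over the bench.
- spare_cap: The other, identical cap lying upside down (closed 40 mm end down, flange 26 to 32 mm up, hollow facing up). Origin: centre of its underside as it lies. Leave alone.
- tray: Shallow blue tray, 270 (its x) x 170 x 12 mm, walls and floor 5 mm; fixed. Origin: centre of its underside. The caps stand on its middle line along its x, about 120 mm apart, either one at either end.
- fixture: Inspection fixture, fixed to the bench. Origin: centre of the underside of the grey housing (200 x 220 x 60 mm), z up, its own -x is its front. The aluminium nest block (100 mm in x, 220 mm in y, 24 mm tall) stands in front of the housing from x -200 to -100 mm. The cover's hinge line is along the fixture's y at x +90, z +66 mm. At the end x +90, y -118 mm stands a pivot post for the orange fork.
- nest (a point): Centre of the floor of the round nest: 60 mm diameter, 10 mm deep, black floor 14 mm over the bench. Axes as the fixture's.
- cover (a joint): Angle of the sprung cover in rad: 0 shut (level), grows as its front edge is lifted; stop at 1.4. It shuts itself: a spring of 0.5 N m/rad with 0.4 N m preload plus the cover's weight (0.45 kg) make about 5 N at the handle when shut, about 6 N half way.
- cover_handle (a point): Middle of the black handle bar: round, 12 mm diameter, parallel to the hinge line, 108 mm free length between its two posts, bar's axis 40 mm above the cover plate's top (112 mm over the bench when shut), so fingers pass beneath it from above. It lies 165 mm in front of the hinge line (along the cover) and 46 mm above it at rest; axes turn with the cover.
- cover_hinge (a point): Middle of the hinge line, on the underside plane of the cover; turns with the cover: its y is the hinge axis (opening is a positive turn about +y), its -x runs along the cover to the handle edge. A red needle lies along the cover's right (-y) edge, 45 to 205 mm from the hinge.
- fork (a joint): Angle in rad to which the orange fork beside the cover's right (-y) edge has been set, measured about the same line and from the same zero as the cover; it differs each time, 0.5 to 0.9. Stiff friction keeps it; do not move it. The needle is midway between the prongs when joint cover equals joint fork; the prongs' inner edges are 5 degrees (0.087 rad) to either side.
- fork_pivot (a point): The fork's pivot on the hinge line, 127 mm to the right (-y) of the cover's middle; turns with the fork, -x along the fork.
- fork_tip (a point): Point between the open ends of the fork's prongs, 200 mm from its pivot.
- spray_bottle: Standing white bottle, 60 mm diameter, 160 mm tall, blue cap. Leave alone. Origin: centre of underside.
- screwdriver: Orange-handled screwdriver, 200 mm, lying. Leave alone.
- tape_roll: White tape roll, 90 mm diameter, 25 mm tall, lying flat. Leave alone. Origin: centre of underside.
Things that resemble listed ones, but are neither listed nor needed, are in the scene too. Leave any green or purple look-alike of the cap alone.

How it is judged:
By the outcome, as a careful person would: the job done as asked, in the order asked, and still so for the second after the job is handed in, while the arm keeps its last pose, push and grip.
It also fails if it takes over 61 s, if anything falls off the work surface, if the arm or the gripper's body presses on something with over 40 N, if the wrist force passes 120 N, or if a joint passes its speed limit or range.

## Working session

There is one attempt and no reset: what is moved stays moved. The work goes in short steps, Python scripts to look and compute and a tool call to move; the robot and the scene stay as the last step left them, time stands still between calls to the robot, and variables do not carry over. Pictures are saved under pics/ and viewed, and the job is handed in when it is done.

Besides the shell and the picture viewer there is one more tool, called after "Request:" by a JSON object that holds its "fn" and its "kwargs", one argument or row to a line. carry_out: Moves the arm, as the interface text tells. Shift numbers are shares of 0.04 m and turn numbers shares of 5 degrees, none past 1 either way. Its arguments: {"type":"object","properties":{"moves":{"type":"array"}},"required":["moves"]}

```bash
mkdir -p pics; ls
cat > h.py <<'E'
import numpy as np,cv2
from plant import state,grab_frame,ticket,manip
def save(f,n): cv2.imwrite('pics/'+n,cv2.cvtColor(f,cv2.COLOR_RGB2BGR))
E
python3 - <<'E'
from h import *
s=state();print(s);print(manip.grip_depth, [a for a in dir(manip) if a[0]!='_'])
import pickle
for n in("scene","top"):
    g=grab_frame(n);save(g["frame"],n+"0.png");pickle.dump(g,open(n+"0.pkl","wb"));print(n,g["K"],g["world_from_camera"])
E
```

```text
pics
{'time': 0.0, 'joint_pos': array([ 1.20500520e+00,  5.33197440e-02,  1.61429120e+00,  9.65746222e-07,
        1.47601704e+00, -1.18978704e-01]), 'joint_vel': array([-2.32515032e-04,  2.69158911e-05, -1.06532768e-03,  1.47031647e-03,
       -1.45772979e-03, -4.79032121e-04]), 'joint_efforts': array([-4.30780165e-04, -3.93665814e+01, -3.70183575e+01, -2.80497972e-05,
        6.93685783e-03, -1.04534612e-05]), 'tool_pos': array([0.15245722, 0.60547451, 0.23008771]), 'tool_rot': array([ 5.25434372e-04,  7.88768986e-01,  6.14688906e-01, -8.71527796e-04]), 'contact_force': array([0.16158602, 0.29004138, 0.10074927]), 'ft_torque': array([-0.01377368, -0.0275033 ,  0.01379687]), 'gripper_width': 1.0004044580046374}
0.0187 ['IKError', 'grip_depth']
scene [[478.99155914   0.         330.461502  ]
 [  0.         478.99155914 239.79151049]
 [  0.           0.           1.        ]] [[-0.43658263  0.52223501 -0.73257505  1.45356775]
 [ 0.89963885  0.2473116  -0.35984289  0.45203189]
 [-0.00674825 -0.81615413 -0.57779485  0.84606826]
 [ 0.          0.          0.          1.        ]]
top [[470.5175359    0.         324.04439795]
 [  0.         470.5175359  248.03871195]
 [  0.           0.           1.        ]] [[-0.00332811 -0.99223999  0.12429289  0.38159881]
 [-0.99970434  0.00629514  0.02348616 -0.02172705]
 [-0.02408635 -0.12417797 -0.99196758  1.16152676]
 [ 0.          0.          0.          1.        ]]
```

View pics/scene0.png

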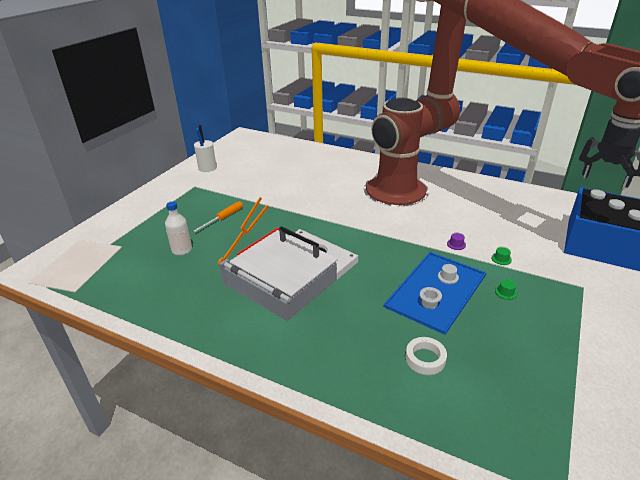

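View pics/top0.png

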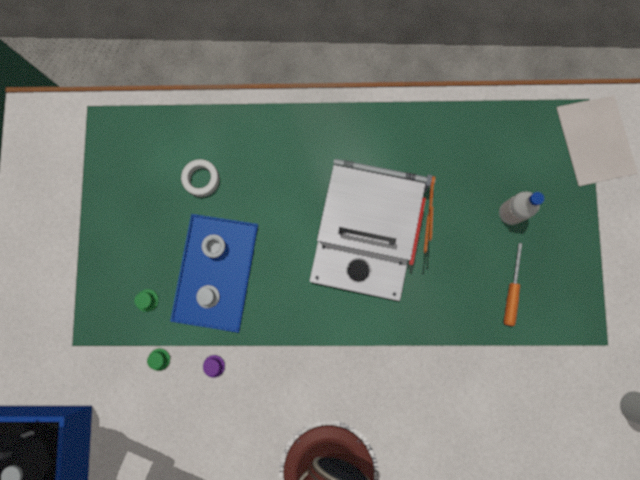

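Run:
```python
from h import *
import pickle
T=pickle.load(open('top0.pkl','rb'));S=pickle.load(open('scene0.pkl','rb'))
a=cv2.resize(T["frame"][200:345,160:270],None,fx=4,fy=4)
b=cv2.resize(S["frame"][240:340,380:490],None,fx=4,fy=4)
c=np.zeros((580,880,3),np.uint8);c[:580,:440]=a;c[:400,440:]=b
save(cv2.resize(c,(800,527)),'crop0.png')
d=cv2.resize(S["frame"][185:325,190:370],None,fx=4,fy=4);save(d,'crop1.png')
d=cv2.resize(T["frame"][150:310,300:450],(750,600) if 0 else None,fx=3.7,fy=3.7);save(d,'crop2.png')
```

```text
(no output)
```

View pics/crop0.png

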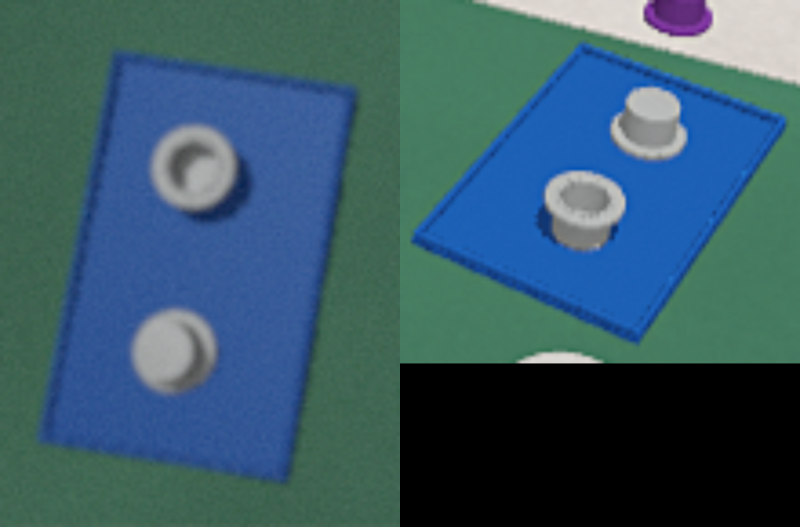

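View pics/crop1.png

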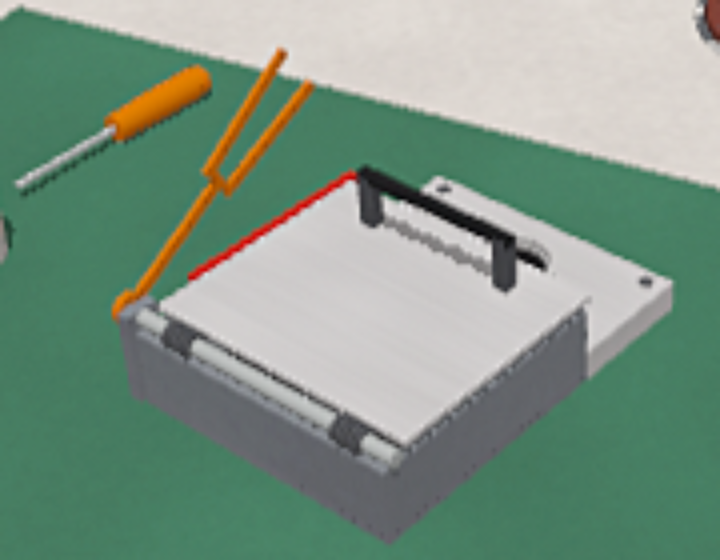

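View pics/crop2.png

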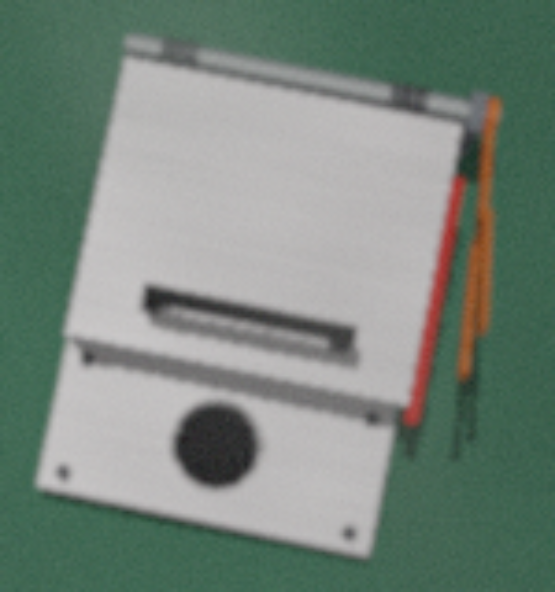

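```bash
cat >> h.py <<'E'
import pickle
def pts(g):
    K=g["K"];z=g["z_map"].astype(float);v,u=np.mgrid[:480,:640]
    P=np.stack([(u-K[0,2])/K[0,0]*z,(v-K[1,2])/K[1,1]*z,z],-1)
    W=g["world_from_camera"];return P@W[:3,:3].T+W[:3,3]
def ray(g,uv,h):
    K=g["K"];W=g["world_from_camera"]
    uv=np.atleast_2d(uv).astype(float)
    d=np.c_[(uv[:,0]-K[0,2])/K[0,0],(uv[:,1]-K[1,2])/K[1,1],np.ones(len(uv))]@W[:3,:3].T
    return W[:3,3]+d*((h-W[2,3])/d[:,2])[:,None]
E
python3 - <<'E'
from h import *
T=pickle.load(open('top0.pkl','rb'));S=pickle.load(open('scene0.pkl','rb'))
for n,g,box in(("T",T,(275,320,185,235)),("S",S,(255,295,430,470))):
    P=pts(g);hsv=cv2.cvtColor(g["frame"],cv2.COLOR_RGB2HSV)
    r0,r1,c0,c1=box;m=np.zeros((480,640),bool);m[r0:r1,c0:c1]=1
    m&=(hsv[...,1]<70)&(hsv[...,2]>110)
    q=P[m];print(n,'cap n',len(q),'z pct',np.percentile(q[:,2],[5,50,95]))
    t=q[q[:,2]>.033];print(' top mean',t.mean(0),len(t),'minEnc',cv2.minEnclosingCircle(t[:,:2].astype(np.float32)))
    f=q[(q[:,2]<.016)];print(' all circ',cv2.minEnclosingCircle(q[:,:2].astype(np.float32)))
    # bench z
    print(' bench z',np.median(P[330:340,100:600][...,2]) if n=="T" else np.median(P[330:380,200:300][...,2]))
    v=hsv[...,2]
    # orange
    o=(hsv[...,0]>5)&(hsv[...,0]<20)&(hsv[...,1]>150)&(hsv[...,2]>100)
    if n=="S":o[:, :218]=0;o[:195]=0;o[270:]=0;o[:,270:]=0;o[:205,:246]=0;o[205:225,:235]=0
    else:o[:,:420]=0;o[:,445:]=0;o[:170]=0;o[260:]=0
    q=P[o];print(' fork',len(q),q.min(0),q.max(0))
    np.save(n+'fork.npy',q)
    if n=="T":
        m=((v<70)).astype(np.uint8);m[:258]=0;m[284:]=0;m[:,:344]=0;m[:,374:]=0
        c=max(cv2.findContours(m,0,1)[0],key=cv2.contourArea)
        (e,ax,an)=cv2.fitEllipse(c);print(' nest px',e,ax,'z.024',ray(g,e,.024),'z.014',ray(g,e,.014))
        w=((hsv[...,1]<50)&(v>90)).astype(np.uint8);w[:150]=0;w[310:]=0;w[:,:300]=0;w[:,:] *= 1;w[:,440:]=0
        b=(P[...,2]>.015)&(P[...,2]<.033)&(w>0);bq=P[b]
        print(' block rect',cv2.minAreaRect(bq[:,:2].astype(np.float32)),bq[:,2].mean())
        k=(P[...,2]>.10)&(v<110);k[:215]=0;k[255:]=0;k[:,:325]=0;k[:,405:]=0
        print(' handle',k.sum(),P[k].mean(0),cv2.minAreaRect(P[k][:,:2].astype(np.float32)))
        cv=(P[...,2]>.062)&(P[...,2]<.082);cv[:150]=0;cv[310:]=0;cv[:,:300]=0;cv[:,432:]=0;cv&=hsv[...,1]<60
        print(' cover',cv2.minAreaRect(P[cv][:,:2].astype(np.float32)),P[cv][:,2].mean())
    else:
        k=(P[...,2]>.10)&(v<70);k[:220]=0;k[260:]=0;k[:,:275]=0;k[:,:] &= True;k[:,330:]=0
        print(' handle',k.sum(),P[k].mean(0),cv2.minAreaRect(P[k][:,:2].astype(np.float32)))
E
```

```text
T cap n 356 z pct [0.00487465 0.03507737 0.04001676]
 top mean [0.40755035 0.29043652 0.0371888 ] 204 minEnc ((0.40788325667381287, 0.29026785492897034), 0.019820772111415863)
 all circ ((0.4099123477935791, 0.2922322452068329), 0.02986723557114601)
 bench z 0.0006610490754785925
 fork 240 [ 0.38159881 -0.26203118 -0.00438738] [ 0.68713884 -0.02172705  1.16152676]
 nest px (357.93902587890625, 270.0545349121094) (19.410951614379883, 19.954029083251953) z.024 [[ 0.469943   -0.07662226  0.024     ]] z.014 [[ 0.47071964 -0.07710484  0.014     ]]
 block rect ((0.5622369050979614, -0.10210491716861725), (0.22211650013923645, 0.297945499420166), 76.00752258300781) 0.023911619094356927
 handle 241 [ 0.54126107 -0.09254713  0.12082865] ((0.46680331230163574, -0.08927972614765167), (0.12617692351341248, 0.17712168395519257), 87.0566635131836)
 cover ((0.6122833490371704, -0.11534607410430908), (0.23300789296627045, 0.20801545679569244), 78.25079345703125) 0.07167413465242174
S cap n 405 z pct [0.00323416 0.02925926 0.04017913]
 top mean [0.45961133 0.29527975 0.05116506] 181 minEnc ((0.9213217496871948, 0.3760010004043579), 0.5377490520477295)
 all circ ((0.8647704124450684, 0.3878660202026367), 0.5923833847045898)
 bench z 0.0016316820498068485
 fork 388 [ 0.30662776 -0.4334872  -0.00057603] [1.45356775 0.45203189 0.84606826]
 handle 170 [ 0.55512934 -0.0841466   0.11878242] ((0.9665248394012451, 0.18825353682041168), (1.1035921573638916, 0.09614428877830505), 33.41860580444336)
```

Run:
```python
from h import *
T=pickle.load(open('top0.pkl','rb'));S=pickle.load(open('scene0.pkl','rb'))
def clean(q): return q[(q[:,2]<.4)]
def line(q):
    return cv2.fitLine(q[:,:2].astype(np.float32),cv2.DIST_HUBER,0,.01,.01).ravel()
g=T;P=pts(g);hsv=cv2.cvtColor(g["frame"],cv2.COLOR_RGB2HSV);v=hsv[...,2];Z=P[...,2];ok=g["z_map"]>0
# nest by mid-threshold
gray=cv2.resize(cv2.cvtColor(g["frame"],cv2.COLOR_RGB2GRAY)[255:287,341:376],None,fx=8,fy=8,interpolation=cv2.INTER_CUBIC)
for th in (80,110,130):
    m=(gray<th).astype(np.uint8);cs=cv2.findContours(m,0,1)[0];c=max(cs,key=cv2.contourArea)
    e,ax,an=cv2.fitEllipse(c);e=(np.array(e)+.5)/8-.5+[341,255];print('nest',th,e,np.array(ax)/8,ray(g,e,.014)[0],ray(g,e,.024)[0])
# cover/white parts
reg=np.zeros_like(ok);reg[150:310,300:440]=1;reg&=ok
w=reg&(hsv[...,1]<60)
b=w&(abs(Z-.024)<.006)
b=cv2.morphologyEx(b.astype(np.uint8),cv2.MORPH_OPEN,np.ones((3,3)))>0
b[:240]=0
r=cv2.minAreaRect(P[b][:,:2].astype(np.float32));print('block',r)
c=w&(abs(Z-.072)<.006);c=cv2.morphologyEx(c.astype(np.uint8),cv2.MORPH_OPEN,np.ones((3,3)))>0
print('cover',cv2.minAreaRect(P[c][:,:2].astype(np.float32)))
red=reg&((hsv[...,0]>172)|(hsv[...,0]<4))&(hsv[...,1]>150);q=P[red];print('red T',len(q),line(q),np.median(q[:,2]),q.min(0),q.max(0))
k=reg&(Z>.10)&(v<90);q=P[k];print('handleT',len(q),line(q),q.mean(0),cv2.minAreaRect(q[:,:2].astype(np.float32)))
for n in "TS":
    q=np.load(n+'fork.npy');q=q[(q[:,2]<.4)&(q[:,2]>.04)];np.save(n+'fork.npy',q);print(n,len(q),line(q),q.min(0),q.max(0))
g=S;P=pts(g);hsv=cv2.cvtColor(g["frame"],cv2.COLOR_RGB2HSV);v=hsv[...,2];Z=P[...,2];ok=g["z_map"]>0
reg=np.zeros_like(ok);reg[195:320,215:365]=1;reg&=ok
red=reg&((hsv[...,0]>172)|(hsv[...,0]<4))&(hsv[...,1]>150);q=P[red];print('red S',len(q),line(q),np.median(q[:,2]),q.min(0),q.max(0))
k=reg&(Z>.10)&(Z<.13)&(v<70);q=P[k];print('handleS',len(q),line(q),q.mean(0),cv2.minAreaRect(q[:,:2].astype(np.float32)))
m=np.zeros_like(ok);m[255:295,430:470]=1;m&=ok&(Z>.033)&(Z<.042)&(hsv[...,1]<70);q=P[m];print('capS',len(q),q.mean(0),cv2.minEnclosingCircle(q[:,:2].astype(np.float32)))
```

```text
nest 80 [357.94783592 270.01080418] [20.64323616 21.21046066] [ 0.47082643 -0.07712762  0.014     ] [ 0.47004887 -0.07664484  0.024     ]
nest 110 [358.00025749 269.92182636] [21.92241859 22.41212273] [ 0.4710433  -0.07725802  0.014     ] [ 0.47026384 -0.0767741   0.024     ]
nest 130 [358.03552437 269.87020588] [22.84820938 23.21858788] [ 0.47116905 -0.0773455   0.014     ] [ 0.4703885  -0.07686082  0.024     ]
block ((0.46906301379203796, -0.07865232974290848), (0.2202187329530716, 0.1005639061331749), 77.81498718261719)
cover ((0.6122833490371704, -0.11534607410430908), (0.23300789296627045, 0.20801545679569244), 78.25079345703125)
red T 127 [ 0.97529113 -0.2209236   0.558383   -0.21476652] 0.07187755283706987 [ 0.48195905 -0.24504241  0.00243532] [ 0.65150831 -0.19483689  0.07852115]
handleT 188 [ 0.2156094   0.9764797   0.5418296  -0.09205402] [ 0.54182957 -0.09205402  0.11659617] ((0.541172206401825, -0.09304117411375046), (0.12700782716274261, 0.009322667494416237), 77.6214828491211)
T 213 [ 0.97633207 -0.21627696  0.57418454 -0.22968747] [ 0.49954308 -0.25531246  0.06738783] [ 0.68713884 -0.2130391   0.19256341]
S 337 [ 0.97782433 -0.20942692  0.5699358  -0.22440916] [ 0.50449331 -0.25329357  0.0665759 ] [ 0.69367785 -0.20462324  0.19227167]
red S 70 [ 0.97818214 -0.20774911  0.56477034 -0.21061781] 0.0732694243217713 [ 0.48709176 -0.22945241  0.06975825] [ 0.64027971 -0.18753872  0.07843898]
handleS 169 [ 0.21665902  0.9762473   0.5504821  -0.08625647] [ 0.54981314 -0.08731926  0.11447896] ((0.5479406118392944, -0.08905483037233353), (0.13132146000862122, 0.013339408673346043), 78.21388244628906)
capS 176 [0.442554   0.29276306 0.03771715] ((0.4584091305732727, 0.30050456523895264), 0.06943538784980774)
```

Run:
```python
from h import *
d=np.array([.977,-.2132]);d/=np.linalg.norm(d);N=np.array([.470,-.0778])
H=N+.24*d
T=pickle.load(open('top0.pkl','rb'));S=pickle.load(open('scene0.pkl','rb'))
for n,g in(("T",T),("S",S)):
    q=np.load(n+'fork.npy');r=-(q[:,:2]-H)@d;z=q[:,2]-.066;lat=(q[:,:2]-H)@np.array([-d[1],d[0]])
    a=np.arctan2(z,r);R=np.hypot(r,z)
    k=(lat<-.11)&(lat>-.14)
    print(n,len(q),k.sum(),'lat',np.median(lat),'Rmax',R.max())
    s=k&(R>.03)&(R<.09);print(' stem',s.sum(),np.median(a[s]))
    p=k&(R>.13);print(' prongs',p.sum(),np.percentile(a[p],[2,10,50,90,98]),np.histogram(a[p],12))
    l=cv2.fitLine(np.c_[r,z][k&(R<.09)].astype(np.float32),cv2.DIST_HUBER,0,.01,.01).ravel();print(' line',l,np.arctan2(l[1],l[0]))
# plane ray-cast: fork plane lateral -0.127
g=S;K=g["K"];W=g["world_from_camera"];hsv=cv2.cvtColor(g["frame"],cv2.COLOR_RGB2HSV)
for n,g in(("S",S),):
    o=(hsv[...,0]>5)&(hsv[...,0]<20)&(hsv[...,1]>150)&(hsv[...,2]>100)
    o[:, :218]=0;o[:195]=0;o[270:]=0;o[:,270:]=0;o[:205,:246]=0;o[205:225,:235]=0
    v,u=np.nonzero(o)
    D=np.c_[(u-K[0,2])/K[0,0],(v-K[1,2])/K[1,1],np.ones(len(u))]@W[:3,:3].T
    nn=np.array([-d[1],d[0]]);t=(-.127-(W[:2,3]-H)@nn)/(D[:,:2]@nn)
    Q=W[:3,3]+D*t[:,None];r=-(Q[:,:2]-H)@d;z=Q[:,2]-.066;a=np.arctan2(z,r);R=np.hypot(r,z)
    s=(R>.03)&(R<.1);print('plane stem',np.median(a[s]));p=(R>.14)&(R<.195);print('prongs',p.sum(),np.histogram(a[p],12),R.max())
    x=p&(a>np.median(a[p]));print(np.median(a[x]),np.median(a[p&~x]), r.min(),z.min())
```

```text
T 213 213 lat -0.1263168525451209 Rmax 0.20426628314238698
 stem 33 0.5952932326560987
 prongs 109 [0.41273664 0.4400713  0.47026328 0.68752169 0.69874498] (array([ 4, 11, 43,  6,  0,  0,  0,  0,  1, 11, 27,  6]), array([0.39078821, 0.41815128, 0.44551435, 0.47287743, 0.5002405 ,
       0.52760357, 0.55496664, 0.58232971, 0.60969278, 0.63705585,
       0.66441892, 0.69178199, 0.71914506]))
 line [0.87580115 0.4826721  0.03764701 0.0274565 ] 0.50370324
S 337 337 lat -0.12183799859215658 Rmax 0.19971751419250455
 stem 67 0.6073513285701955
 prongs 144 [0.41805159 0.44074526 0.64739774 0.70357782 0.73017747] (array([ 1,  0,  0,  0,  0,  0, 24, 44,  0,  0, 32, 43]), array([0.04718925, 0.10484288, 0.16249652, 0.22015015, 0.27780378,
       0.33545741, 0.39311104, 0.45076468, 0.50841831, 0.56607194,
       0.62372557, 0.6813792 , 0.73903284]))
 line [0.8947262  0.446615   0.03178512 0.02573652] 0.46297848
plane stem 0.5078152912395696
prongs 156 (array([ 1,  0,  0,  0, 42, 16, 14, 45,  0,  0, 14, 24]), array([-0.02828438,  0.06543337,  0.15915112,  0.25286887,  0.34658663,
        0.44030438,  0.53402213,  0.62773988,  0.72145763,  0.81517538,
        0.90889313,  1.00261088,  1.09632863])) 0.20170008490246347
0.6837523288953518 0.4356184347244678 -0.011712156747079245 -0.005062064419282641
```

The cap to load is at top (207,296) / scene (449,273): its small closed disc faces up and its wide flange is at the foot. The one at (213,246) / (430,297) shows its hollow, so it is the spare. The green ones at (145,300) and (158,359) and the purple one at (213,366) are look-alikes. The crop confirms this. The black nest disc is at top (358,270), and the fork reads about 0.575 rad.

Request:
{"fn": "carry_out", "kwargs": {
  "moves": [
    [[0,0,-0.36,-0.65,0.8,0,1],[0,0,0,-0.65,0.8,0,1],[0,0,0,-0.65,0.8,0,1],[0,0,0,-0.65,0.8,0,1],[0,0,0,-0.65,0.8,0,1],[0,0,0,-0.65,0.8,0,1],[0,0,0,-0.65,0.8,0,1],[0,0,0,0,0,0,1]]
  ]
}}

```text
time: 0.77
tool_pos: [0.3351, 0.3749, 0.2309]
tool_rot: [0.001, 0.781, 0.624, -0.0]
contact_force: [-0.1, -0.4, 0.2]
gripper_width: 0.997
```

```bash
cat >> h.py <<'E'
from scipy.spatial.transform import Rotation as Ro
def RT():
    s=state();w,x,y,z=s["tool_rot"];return s,Ro.from_quat([x,y,z,w]).as_matrix(),s["tool_pos"]
def rel(target,yawdeg=None,tilt=0):
    """shares left to a target TCP; desired tool x at yaw (deg), pointing down then tilted about fixture y"""
    s,R,p=RT();print('t',round(s["time"],2),'tcp',p.round(4),'w',round(s["gripper_width"],3),'F',s["contact_force"].round(1),'q',s["joint_pos"].round(2))
    if yawdeg is not None:
        a=np.radians(yawdeg);x=np.array([np.cos(a),np.sin(a),0]);z=np.array([0,0,-1.]);D=np.c_[x,np.cross(z,x),z]
        if tilt: D=Ro.from_rotvec(tilt*np.array([.2132,.977,0])).as_matrix()@D
        print('turn deg',np.degrees(Ro.from_matrix(R.T@D).as_rotvec()).round(2))
    if target is not None: print('shift mm (tool axes)',(R.T@(np.array(target)-p)*1000).round(1),'shares',(R.T@(np.array(target)-p)/.04).round(2))
def wrist(name):
    s,R,p=RT();g=grab_frame("wrist");A=np.eye(4);A[:3,:3]=R;A[:3,3]=p
    g["world_from_camera"]=A@g["hand_eye"];save(g["frame"],name+'.png');pickle.dump(g,open(name+'.pkl','wb'));return g
E
python3 - <<'E'
from h import *
rel([.4078,.2903,.10],77.7)
E
```

```text
t 0.77 tcp [0.3351 0.3749 0.2309] w 0.997 F [-0.1 -0.4  0.2] q [ 0.69 -0.25  1.89 -0.    1.5  -0.65]
turn deg [ 0.12  0.13 -0.46]
shift mm (tool axes) [-66.1  89.4 131.2] shares [-1.65  2.23  3.28]
```

Request:
{"fn": "carry_out", "kwargs": {
  "moves": [
    [[0,0,-0.1,-0.55,0.74,0.3,1],[0,0,0,-0.55,0.74,0.3,1],[0,0,0,-0.55,0.75,0.4,1],[0,0,0,0,0,0.3,0.6],[0,0,0,0,0,0,0.6],[0,0,0,0,0,0,0.6]]
  ]
}}

```text
time: 1.27
tool_pos: [0.4041, 0.2965, 0.1782]
tool_rot: [-0.001, 0.776, 0.63, -0.001]
contact_force: [-0.6, 0.4, -0.5]
gripper_width: 0.802
```

Run:
```python
from h import *
rel([.4078,.2903,.10],77.7)
g=wrist('w1')
print(g["K"],g["hand_eye"])
```

```text
t 1.27 tcp [0.4041 0.2965 0.1782] w 0.802 F [-0.6  0.4 -0.5] q [ 0.48 -0.21  1.95  0.    1.4  -0.88]
turn deg [-0.14  0.07  0.44]
shift mm (tool axes) [-5.2  5.1 78.2] shares [-0.13  0.13  1.95]
[[374.13620886   0.         319.81325848]
 [  0.         374.13620886 235.39994637]
 [  0.           0.           1.        ]] [[ 9.99999190e-01  7.26428722e-04 -1.04528088e-03  4.75017527e-04]
 [-3.59622730e-04  9.48946645e-01  3.15436421e-01 -8.14646857e-02]
 [ 1.22105786e-03 -3.15435789e-01  9.48946138e-01 -1.41674532e-01]
 [ 0.00000000e+00  0.00000000e+00  0.00000000e+00  1.00000000e+00]]
```

View pics/w1.png

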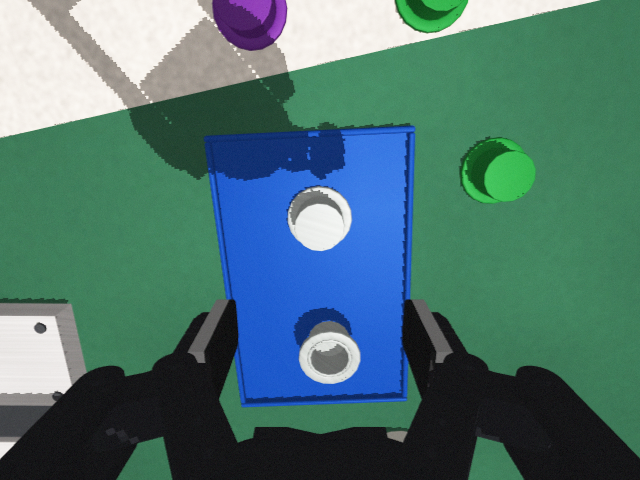

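Run:
```python
from h import *
g=pickle.load(open('w1.pkl','rb'));P=pts(g);hsv=cv2.cvtColor(g["frame"],cv2.COLOR_RGB2HSV)
m=(hsv[...,1]<70)&(hsv[...,2]>90)&(g["z_map"]>0)
t=m&(abs(P[...,2]-.037)<.005)&(abs(P[...,0]-.408)<.04)&(abs(P[...,1]-.29)<.04)
q=P[t];print(len(q),q.mean(0),cv2.minEnclosingCircle(q[:,:2].astype(np.float32)),np.argwhere(t).mean(0))
```

```text
1883 [0.40876848 0.29457466 0.03602121] ((0.4096704423427582, 0.2943631410598755), 0.02007620595395565) [226.18374934 318.71056824]
```

Request:
{"fn": "carry_out", "kwargs": {
  "moves": [
    [[0,0,0.05,-0.1,0.13,0.7,0.6],[0,0,0,0,0,0.5,0.6],[0,0,0,0,0,0,0.6],[0,0,0,0,0,0,0.6]]
  ]
}}

```text
time: 1.65
tool_pos: [0.4083, 0.2924, 0.1313]
tool_rot: [-0.0, 0.777, 0.629, -0.001]
contact_force: [0.2, -0.6, 0.6]
gripper_width: 0.798
```

Run:
```python
from h import *
rel([.4087,.2925,.10],77.7)
g=wrist('w2');P=pts(g);hsv=cv2.cvtColor(g["frame"],cv2.COLOR_RGB2HSV)
m=(hsv[...,1]<70)&(hsv[...,2]>90)&(g["z_map"]>0)
t=m&(abs(P[...,2]-.037)<.005)&(abs(P[...,0]-.408)<.04)&(abs(P[...,1]-.29)<.04)
q=P[t];print(len(q),q.mean(0),cv2.minEnclosingCircle(q[:,:2].astype(np.float32)),np.argwhere(t).mean(0))
e=cv2.minEnclosingCircle(np.argwhere(t)[:,::-1].astype(np.float32));print(e,ray(g,e[0],.037))
rel([.4087,.2925,.10],77.7)
```

```text
t 1.65 tcp [0.4083 0.2924 0.1313] w 0.798 F [ 0.2 -0.6  0.6] q [ 0.47 -0.16  1.99  0.    1.31 -0.89]
turn deg [-0.07  0.04  0.33]
shift mm (tool axes) [ 0.2  0.4 31.3] shares [0.01 0.01 0.78]
2614 [0.40870676 0.29464686 0.03602302] ((0.40954017639160156, 0.29456278681755066), 0.020051347091794014) [239.08875287 323.00956389]
((322.96234130859375, 239.29335021972656), 29.358495712280273) [[0.40839252 0.29467329 0.037     ]]
t 1.7 tcp [0.4093 0.2927 0.1326] w 0.799 F [-0.4 -0.5  0.6] q [ 0.47 -0.16  1.99  0.    1.31 -0.89]
turn deg [ 0.06 -0.06  0.31]
shift mm (tool axes) [-0.4 -0.6 32.6] shares [-0.01 -0.01  0.82]
```

View pics/w2.png

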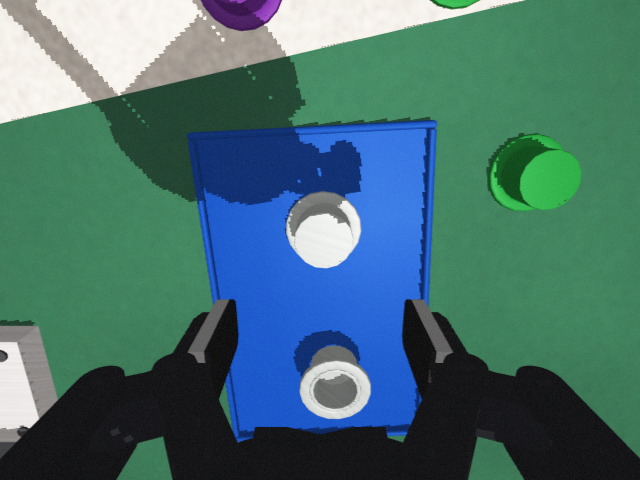

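Request:
{"fn": "carry_out", "kwargs": {
  "moves": [
    [[0,0,0.05,0.05,0,0.7,0.6],[0,0,0,0,0,0.7,0.6],[0,0,0,0,0,0.7,0.6],[0,0,0,0,0,0.5,0.6],[0,0,0,0,0,0.2,0.6],[0,0,0,0,0,0,0.6],[0,0,0,0,0,0,0.6]]
  ]
}}

```text
time: 2.28
tool_pos: [0.4109, 0.2944, 0.0211]
tool_rot: [0.0, 0.779, 0.627, 0.001]
contact_force: [1.4, 0.5, 0.7]
gripper_width: 0.796
```

Run:
```python
from h import *
rel([.4085,.2945,.010],77.7)
g=wrist('w3')
rel([.4085,.2945,.010],77.7)
```

```text
t 2.28 tcp [0.4109 0.2944 0.0211] w 0.796 F [1.4 0.5 0.7] q [ 0.47  0.    2.04  0.    1.09 -0.88]
turn deg [ 0.11 -0.09 -0.01]
shift mm (tool axes) [-0.4 -2.4 11. ] shares [-0.01 -0.06  0.28]
t 2.33 tcp [0.4114 0.2946 0.0217] w 0.803 F [0.9 0.2 0.7] q [ 0.47  0.    2.04  0.    1.09 -0.88]
turn deg [ 0.17 -0.14 -0.02]
shift mm (tool axes) [-0.7 -2.9 11.6] shares [-0.02 -0.07  0.29]
```

View pics/w3.png

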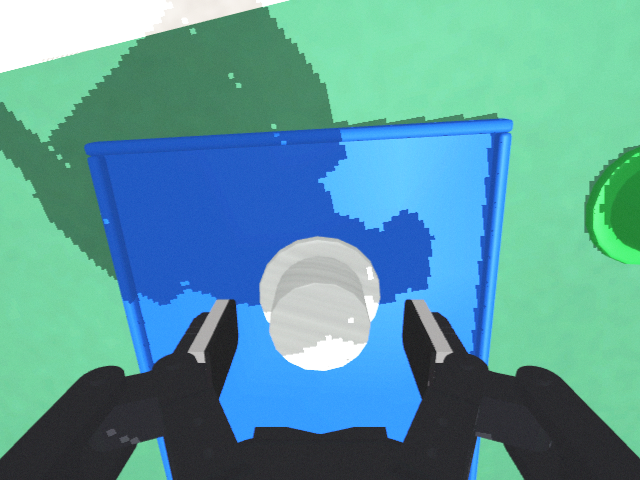

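Request:
{"fn": "carry_out", "kwargs": {
  "moves": [
    [[0,0,0,0,-0.06,0.14,0.6],[0,0,0,0,0,0.13,0.6],[0,0,0,0,0,0,0.2],[0,0,0,0,0,0,-0.2],[0,0,0,0,0,0,-0.6],[0,0,0,0,0,0,-1],[0,0,0,0,0,0,-1],[0,0,0,0,0,0,-1]]
  ]
}}

```text
time: 3.0
tool_pos: [0.4085, 0.2947, 0.0099]
tool_rot: [0.0, 0.779, 0.627, 0.001]
contact_force: [0.5, 0.8, 6.6]
gripper_width: 0.443
```

Run:
```python
from h import *
rel([.4085,.2945,.010],77.7)
g=wrist('w4')
rel([.4085,.2945,.010],77.7)
```

```text
t 3.0 tcp [0.4085 0.2947 0.0099] w 0.443 F [0.5 0.8 6.6] q [ 0.48  0.02  2.05  0.    1.07 -0.88]
turn deg [ 0.1  -0.11 -0.04]
shift mm (tool axes) [-0.2 -0.  -0.1] shares [-0. -0. -0.]
t 3.05 tcp [0.4085 0.2947 0.0099] w 0.448 F [-1.1  1.6  5.5] q [ 0.48  0.02  2.05  0.    1.07 -0.88]
turn deg [ 0.1  -0.1  -0.04]
shift mm (tool axes) [-0.2  0.  -0.1] shares [-0.  0. -0.]
```

View pics/w4.png

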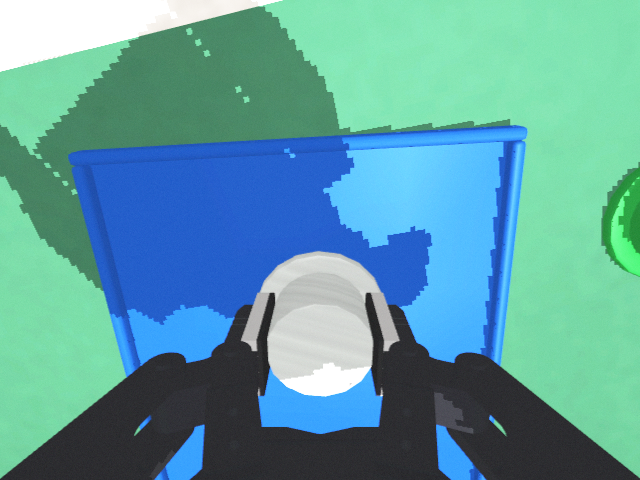

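Request:
{"fn": "carry_out", "kwargs": {
  "moves": [
    [[0,0,0,0,0,-0.4,-1],[0,0,0,0,0,-0.8,-1],[0,0,0,0,0,-0.8,-1],[0,0,0,0,0,-0.8,-1],[0,0,0,0,0,-0.8,-1],[0,0,0,0,0,-0.8,-1],[0,0,0,0,0,0,-1],[0,0,0,0,0,0,-1]]
  ]
}}

```text
time: 3.72
tool_pos: [0.4086, 0.2945, 0.1869]
tool_rot: [0.001, 0.779, 0.627, 0.002]
contact_force: [-0.3, -1.1, -1.3]
gripper_width: 0.447
```

Request:
{"fn": "carry_out", "kwargs": {
  "moves": [
    [[0,0,0,-0.5,0.2,0,-1],[0,0,0,-0.8,0.3,0,-1],[0,0,0,-0.8,0.3,0,-1],[0,0,0,-0.8,0.3,0,-1],[0,0,0,-0.8,0.3,0,-1],[0,0,0,-0.8,0.3,0,-1],[0,0,0,-0.8,0.3,0,-1],[0,0,0,-0.8,0.3,0,-1]]
  ]
}}

```text
time: 4.38
tool_pos: [0.4436, 0.0344, 0.1819]
tool_rot: [-0.001, 0.779, 0.627, -0.001]
contact_force: [0.4, 0.4, -1.1]
gripper_width: 0.439
```

Run:
```python
from h import *
rel([.4705,-.0777,.20],77.7)
```

```text
t 4.38 tcp [0.4436 0.0344 0.1819] w 0.439 F [ 0.4  0.4 -1.1] q [-0.09 -0.36  2.07 -0.    1.44 -1.45]
turn deg [-0.23  0.03 -0.04]
shift mm (tool axes) [-103.8   50.1  -18.3] shares [-2.59  1.25 -0.46]
```

Request:
{"fn": "carry_out", "kwargs": {
  "moves": [
    [[0,0,0,-0.8,0.4,-0.2,-1],[0,0,0,-0.8,0.4,-0.1,-1],[0,0,0,-0.6,0.3,0,-1],[0,0,0,-0.3,0.1,0,-1],[0,0,0,0,0,0,-1],[0,0,0,0,0,0,-1],[0,0,0,0,0,0,-1],[0,0,0,0,0,0,-1]]
  ]
}}

```text
time: 5.05
tool_pos: [0.4701, -0.0707, 0.1957]
tool_rot: [-0.001, 0.778, 0.628, -0.0]
contact_force: [0.2, 0.9, 0.5]
gripper_width: 0.446
```

Run:
```python
from h import *
rel([.4705,-.0777,.20],77.7)
wrist('w5')
rel([.4705,-.0777,.20],77.7)
```

```text
t 5.05 tcp [ 0.4701 -0.0707  0.1957] w 0.446 F [0.2 0.9 0.5] q [-0.31 -0.29  1.99  0.    1.45 -1.66]
turn deg [-0.08 -0.03  0.06]
shift mm (tool axes) [-6.8  1.8 -4.3] shares [-0.17  0.05 -0.11]
t 5.1 tcp [ 0.4703 -0.0707  0.196 ] w 0.448 F [ 0.3  0.2 -1.6] q [-0.31 -0.29  1.99  0.    1.45 -1.66]
turn deg [-0.05 -0.02  0.07]
shift mm (tool axes) [-6.8  1.6 -4. ] shares [-0.17  0.04 -0.1 ]
```

View pics/w5.png

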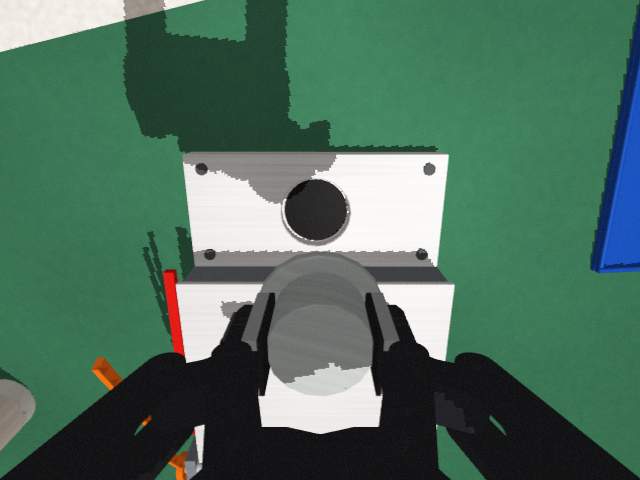

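```bash
cat >> h.py <<'E'
from scipy.optimize import least_squares
def nestfit(g,box,th,fixr=None):
    r0,r1,c0,c1=box
    gray=cv2.resize(cv2.cvtColor(g["frame"],cv2.COLOR_RGB2GRAY)[r0:r1,c0:c1],None,fx=4,fy=4,interpolation=cv2.INTER_LINEAR)
    c=max(cv2.findContours((gray<th).astype(np.uint8),0,1)[0],key=cv2.contourArea)[:,0]
    uv=(c+.5)/4-.5+[c0,r0]
    f=ray(g,uv,.014)[:,:2];t=ray(g,uv,.024)[:,:2]
    fun=lambda p:np.maximum(np.linalg.norm(f-p[:2],axis=1),np.linalg.norm(t-p[:2],axis=1))-(p[2] if fixr is None else fixr)
    r=least_squares(fun,[*f.mean(0),.03],loss='soft_l1',f_scale=.001)
    return uv.mean(0),r.x,np.abs(r.fun).mean()
E
python3 - <<'E'
from h import *
g=pickle.load(open('w5.pkl','rb'))
for th in(55,70,85): print(nestfit(g,(172,252,275,357),th))
P=pts(g);s,R,p=RT()
hsv=cv2.cvtColor(g["frame"],cv2.COLOR_RGB2HSV);v=hsv[...,2]
ok=g["z_map"]>0
# block rectangle
b=ok&(abs(P[...,2]-.024)<.004)&(hsv[...,1]<60)&(v>90);b[:140]=0;b[290:]=0;b=cv2.morphologyEx(b.astype(np.uint8),cv2.MORPH_OPEN,np.ones((3,3)))>0
print('block',cv2.minAreaRect(P[b][:,:2].astype(np.float32)))
# held cap in tool frame
C=g["hand_eye"];A=g["world_from_camera"]
Q=(P-A[:3,3])@A[:3,:3]@C[:3,:3].T+C[:3,3]
m=ok&(hsv[...,1]<60)&(v>60);m[:250]=0;m[400:]=0;m[:,:258]=0;m[:,382:]=0;m&=(Q[...,2]<.02)&(Q[...,2]>-.06)
print(np.percentile(Q[m][:,2],[2,10,30,50,90,98]))
t=m&(abs(Q[...,2]+.027)<.006);q=Q[t];print('top',len(q),q.mean(0),cv2.minEnclosingCircle(q[:,:2].astype(np.float32)))
f=m&(Q[...,2]>-.012);q=Q[f];print('flange',len(q),q.mean(0),cv2.minEnclosingCircle(q[:,:2].astype(np.float32)))
vals=Q[...,2][300:390:6,320];print(vals.round(4));print(Q[...,1][252:396:8,320].round(4))
E
```

```text
(array([315.82162921, 209.21839888]), array([ 0.47039235, -0.07466659,  0.02751088]), np.float64(0.0004574547347954306))
(array([315.74964387, 209.15277778]), array([ 0.47044515, -0.07463625,  0.0277366 ]), np.float64(0.00045503419908473437))
(array([315.57685449, 209.28655492]), array([ 0.47047829, -0.07460705,  0.02793131]), np.float64(0.0004551374897747108))
block ((0.47161364555358887, -0.07521356642246246), (0.2205570489168167, 0.10095333307981491), 77.76631164550781)
[-2.72428974e-02 -2.66948620e-02 -2.61455729e-02 -2.56046208e-02
  2.36035787e-05  1.48427351e-03]
top 8503 [ 0.00029565 -0.00059101 -0.02597598] ((0.00022409518714994192, -0.00230434350669384), 0.024266254156827927)
flange 3926 [ 0.00026187 -0.01704425 -0.00192076] ((0.00014684628695249557, -0.008350793272256851), 0.025860117748379707)
[-0.024  -0.0262 -0.0266 -0.0252 -0.0263 -0.0268 -0.0255 -0.0259 -0.0268
 -0.0266 -0.0259 -0.026  -0.0262 -0.0254 -0.026 ]
[-0.0261 -0.024  -0.0207 -0.0185 -0.0179 -0.0184 -0.0184 -0.0161 -0.0128
 -0.0102 -0.0071 -0.003  -0.0006  0.0033  0.0067  0.0102  0.0141  0.0179]
```

Request:
{"fn": "carry_out", "kwargs": {
  "moves": [
    [[0,0,0,-0.1,0.04,0.3,-1],[0,0,0,0,0,0.6,-1],[0,0,0,0,0,0.6,-1],[0,0,0,0,0,0.6,-1],[0,0,0,0,0,0.5,-1],[0,0,0,0,0,0,-1],[0,0,0,0,0,0,-1],[0,0,0,0,0,0,-1]]
  ]
}}

```text
time: 5.77
tool_pos: [0.4721, -0.0763, 0.0934]
tool_rot: [0.001, 0.779, 0.627, 0.0]
contact_force: [0.7, 0.3, -1.7]
gripper_width: 0.44
```

Run:
```python
from h import *
rel([.4707,-.0751,.09],77.7)
g=wrist('w6')
rel([.4707,-.0751,.09],77.7)
```

```text
t 5.77 tcp [ 0.4721 -0.0763  0.0934] w 0.44 F [ 0.7  0.3 -1.7] q [-0.32 -0.18  2.07 -0.    1.25 -1.67]
turn deg [ 0.09  0.01 -0.01]
shift mm (tool axes) [ 0.9 -1.6  3.4] shares [ 0.02 -0.04  0.09]
t 5.82 tcp [ 0.4726 -0.0765  0.0942] w 0.443 F [ 0.4 -0.  -1.3] q [-0.32 -0.18  2.07 -0.    1.25 -1.67]
turn deg [ 0.17  0.02 -0.02]
shift mm (tool axes) [ 1.  -2.1  4.2] shares [ 0.02 -0.05  0.1 ]
```

View pics/w6.png

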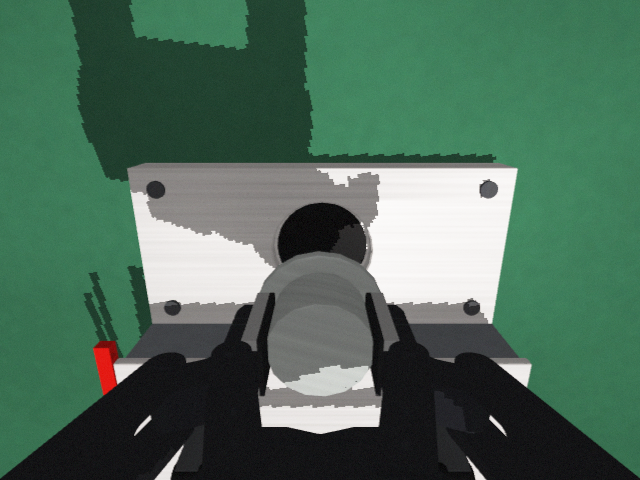

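Run:
```python
from h import *
for n,rows in(('w5',(172,252,275,357)),('w6',(192,246,262,385))):
    g=pickle.load(open(n+'.pkl','rb'))
    gray=cv2.cvtColor(g["frame"],cv2.COLOR_RGB2GRAY)
    r0,r1,c0,c1=rows;m=np.zeros_like(gray);m[r0:r1,c0:c1]=(gray[r0:r1,c0:c1]<62)
    c=max(cv2.findContours(m,0,1)[0],key=cv2.contourArea)[:,0].astype(float)
    cx=c[:,0].mean();top=c[:,1].min()
    u=c[(c[:,1]<r1-2)&(c[:,1]<top+ (35 if n=='w6' else 25))]
    t=ray(g,u,.024)[:,:2]
    for rr in(.030,.029):
        r=least_squares(lambda p:np.linalg.norm(t-p,axis=1)-rr,t.mean(0)+[.02,0],loss='soft_l1',f_scale=.001);print(n,'upper arc r',rr,r.x,np.abs(r.fun).mean())
    r=least_squares(lambda p:np.linalg.norm(t-p[:2],axis=1)-p[2],[*(t.mean(0)+[.02,0]),.03],loss='soft_l1',f_scale=.001);print('   free',r.x)
    # screws
    pts4={'w5':[(201.5,169),(429,169),(421.5,254.5),(209.5,254.5)],'w6':[(155.5,189.5),(488.5,189),(471.5,307.5),(172.5,307.5)]}[n]
    w=ray(g,pts4,.024);print(' screws',w[:,:2].round(4).tolist(),w.mean(0))
    hsv=cv2.cvtColor(g["frame"],cv2.COLOR_RGB2HSV);P=pts(g);C=g["hand_eye"];A=g["world_from_camera"]
    Q=(P-A[:3,3])@A[:3,:3]@C[:3,:3].T+C[:3,3]
    m=(g["z_map"]>0)&(hsv[...,1]<60);m[:300]=0;m[400:]=0;m[:,:258]=0;m[:,382:]=0
    m&=abs(Q[...,2]+.0262)<.0018;m=cv2.morphologyEx(m.astype(np.uint8),cv2.MORPH_OPEN,np.ones((5,5)))>0
    q=Q[m];print(' cap top in tool',q.mean(0),np.percentile(q[:,1],[.5,99.5]),np.percentile(q[:,0],[.5,99.5]), 'tool',g["world_from_camera"]@np.linalg.inv(C)@[0,0,0,1])
```

```text
w5 upper arc r 0.03 [ 0.47297089 -0.07535366] 0.0009054219685854146
w5 upper arc r 0.029 [ 0.47184725 -0.07509321] 0.0007045312617039635
   free [ 0.46844869 -0.07426844  0.02608944]
 screws [[0.4143, -0.1593], [0.4544, 0.026], [0.5291, 0.0101], [0.4888, -0.1759]] [ 0.47163086 -0.07476238  0.024     ]
 cap top in tool [ 0.00032812  0.00033827 -0.0261631 ] [-0.01777109  0.02011347] [-0.01836202  0.01932396] tool [ 0.47014412 -0.07069214  0.19567963  1.        ]
w6 upper arc r 0.03 [ 0.47197493 -0.07489694] 0.0008749772932144849
w6 upper arc r 0.029 [ 0.4708531  -0.07466507] 0.0006766966755889431
   free [ 0.46746152 -0.07396328  0.02609407]
 screws [[0.4142, -0.1596], [0.4543, 0.0263], [0.5288, 0.0102], [0.4885, -0.1755]] [ 0.47146712 -0.07464874  0.024     ]
 cap top in tool [ 0.00028357  0.00044682 -0.02616881] [-0.01776627  0.02020274] [-0.01839238  0.01915057] tool [ 0.47206366 -0.07629105  0.09344359  1.        ]
```

Request:
{"fn": "carry_out", "kwargs": {
  "moves": [
    [[0,0,0,0.03,-0.06,0.3,-1],[0,0,0,0,0,0.5,-1],[0,0,0,0,0,0.5,-1],[0,0,0,0,0,0,-1],[0,0,0,0,0,0,-1],[0,0,0,0,0,0,-1],[0,0,0,0,0,0,-1],[0,0,0,0,0,0,-1]]
  ]
}}

```text
time: 6.48
tool_pos: [0.4705, -0.0749, 0.0421]
tool_rot: [0.001, 0.779, 0.627, 0.001]
contact_force: [0.2, -0.8, -1.2]
gripper_width: 0.444
```

Run:
```python
from h import *
rel([.4704,-.0748,.04],77.7)
g=wrist('w7')
rel([.4704,-.0748,.04],77.7)
```

```text
t 6.48 tcp [ 0.4705 -0.0749  0.0421] w 0.444 F [ 0.2 -0.8 -1.2] q [-0.31 -0.11  2.11  0.    1.14 -1.67]
turn deg [ 0.17  0.02 -0.04]
shift mm (tool axes) [ 0.1 -0.1  2.1] shares [ 0.   -0.    0.05]
t 6.53 tcp [ 0.4703 -0.0749  0.0418] w 0.449 F [ 0.9  0.8 -1. ] q [-0.31 -0.11  2.11 -0.    1.14 -1.67]
turn deg [ 0.14  0.01 -0.04]
shift mm (tool axes) [0.1 0.1 1.8] shares [0.   0.   0.05]
```

View pics/w7.png

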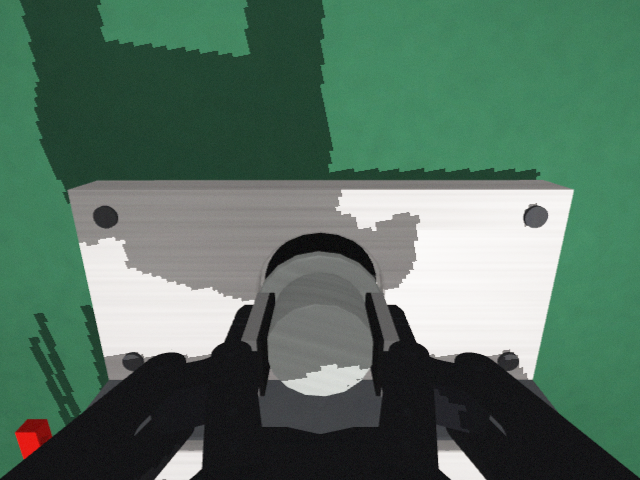

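Request:
{"fn": "carry_out", "kwargs": {
  "moves": [
    [[0,0,0,0,0,0.1,-1],[0,0,0,0,0,0.1,-1],[0,0,0,0,0,0.1,-1],[0,0,0,0,0,0.05,-1],[0,0,0,0,0,0,-1],[0,0,0,0,0,0,-1]]
  ]
}}

```text
time: 7.03
tool_pos: [0.469, -0.0745, 0.0261]
tool_rot: [-0.0, 0.779, 0.627, -0.0]
contact_force: [-1.1, -0.0, -1.3]
gripper_width: 0.449
```

Run:
```python
from h import *
rel([.4704,-.0748,.019],77.7)
g=wrist('w8')
rel([.4704,-.0748,.019],77.7)
save(cv2.resize(g["frame"][190:400,200:440],None,fx=3,fy=2.8),'w8c.png')
```

```text
t 7.03 tcp [ 0.469  -0.0745  0.0261] w 0.449 F [-1.1 -0.  -1.3] q [-0.31 -0.08  2.11  0.    1.11 -1.67]
turn deg [-0.05 -0.01 -0.04]
shift mm (tool axes) [-0.   1.4  7.1] shares [-0.    0.04  0.18]
t 7.08 tcp [ 0.4692 -0.0745  0.0264] w 0.442 F [ 0.4  0.1 -1.3] q [-0.31 -0.08  2.11  0.    1.11 -1.67]
turn deg [-0.02 -0.   -0.04]
shift mm (tool axes) [-0.   1.2  7.4] shares [-0.    0.03  0.18]
```

View pics/w8c.png

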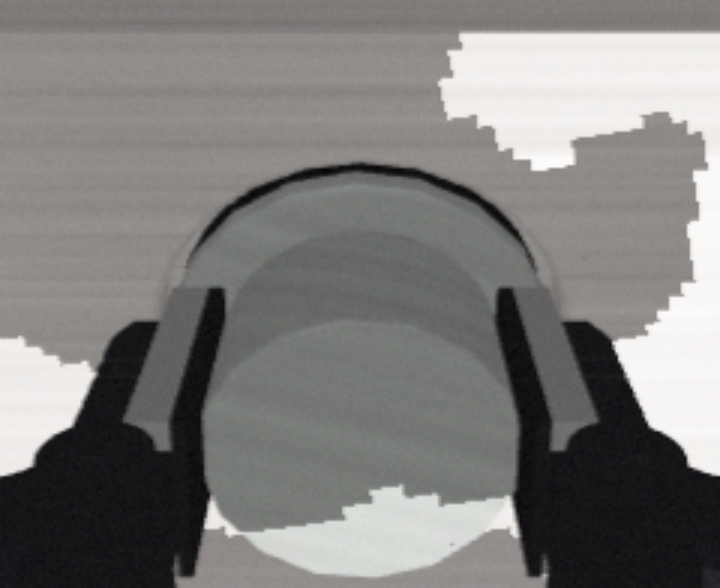

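Request:
{"fn": "carry_out", "kwargs": {
  "moves": [
    [[0,0,0,0,0.01,0.05,-1],[0,0,0,0,0.01,0.05,-1],[0,0,0,0,0,0.04,-1],[0,0,0,0,0,0.02,-1],[0,0,0,0,0,0,-1],[0,0,0,0,0,0,-1]]
  ]
}}

```text
time: 7.58
tool_pos: [0.47, -0.0747, 0.02]
tool_rot: [-0.0, 0.779, 0.627, -0.0]
contact_force: [0.4, -0.2, -1.9]
gripper_width: 0.447
```

Run:
```python
from h import *
rel([.4704,-.0748,.019],77.7)
g=wrist('w9')
rel([.4704,-.0748,.019],77.7)
save(cv2.resize(g["frame"][190:400,200:440],None,fx=3,fy=2.8),'w9c.png')
```

```text
t 7.58 tcp [ 0.47   -0.0747  0.02  ] w 0.447 F [ 0.4 -0.2 -1.9] q [-0.31 -0.07  2.11  0.    1.1  -1.67]
turn deg [-0.01 -0.   -0.04]
shift mm (tool axes) [-0.   0.4  1. ] shares [-0.    0.01  0.03]
t 7.63 tcp [ 0.4701 -0.0748  0.0201] w 0.446 F [ 0.1  0.  -1.1] q [-0.31 -0.07  2.11 -0.    1.1  -1.67]
turn deg [ 0.    0.   -0.04]
shift mm (tool axes) [0.  0.3 1.1] shares [0.   0.01 0.03]
```

View pics/w9c.png

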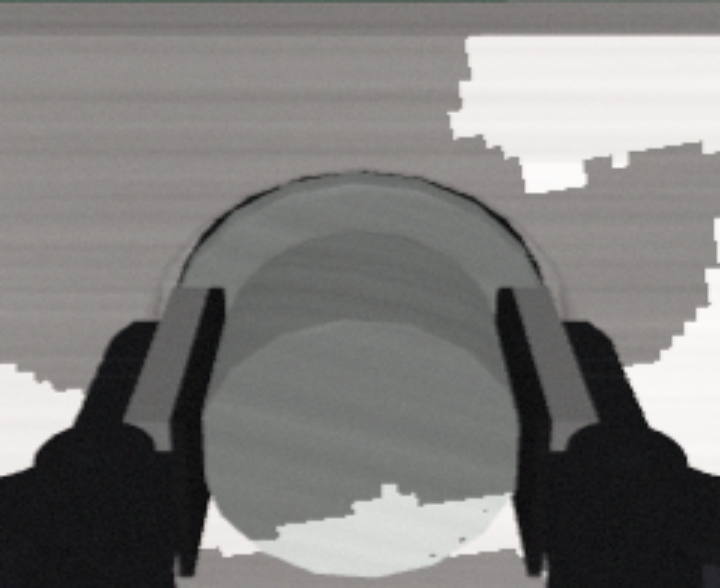

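Request:
{"fn": "carry_out", "kwargs": {
  "moves": [
    [[0,0,0,0,0,0.02,-1],[0,0,0,0,0,0.02,-1],[0,0,0,0,0,0,-1],[0,0,0,0,0,0,-1]]
  ]
}}

```text
time: 7.97
tool_pos: [0.4703, -0.0748, 0.0189]
tool_rot: [0.0, 0.779, 0.627, 0.0]
contact_force: [-1.8, -0.4, 2.1]
gripper_width: 0.445
```

Run:
```python
from h import *
rel([.4704,-.0748,.019],77.7)
```

```text
t 7.97 tcp [ 0.4703 -0.0748  0.0189] w 0.445 F [-1.8 -0.4  2.1] q [-0.31 -0.06  2.11  0.    1.09 -1.67]
turn deg [ 0.01  0.   -0.04]
shift mm (tool axes) [ 0.   0.1 -0.1] shares [ 0.  0. -0.]
```

Request:
{"fn": "carry_out", "kwargs": {
  "moves": [
    [[0,0,0,0,0,0.01,-1],[0,0,0,0,0,0,-1],[0,0,0,0,0,0,-0.1],[0,0,0,0,0,0,0.1],[0,0,0,0,0,0,0.3],[0,0,0,0,0,0,0.5],[0,0,0,0,0,0,0.5],[0,0,0,0,0,0,0.5]]
  ]
}}

```text
time: 8.63
tool_pos: [0.4708, -0.0749, 0.0181]
tool_rot: [0.001, 0.779, 0.627, 0.001]
contact_force: [6.1, -1.3, -5.0]
gripper_width: 0.574
```

Run:
```python
from h import *
rel([.4704,-.0748,.019],77.7)
wrist('w10')
```

```text
t 8.63 tcp [ 0.4708 -0.0749  0.0181] w 0.574 F [ 6.1 -1.3 -5. ] q [-0.31 -0.06  2.11  0.    1.09 -1.67]
turn deg [ 0.11 -0.01 -0.05]
shift mm (tool axes) [-0.  -0.4 -0.9] shares [-0.   -0.01 -0.02]
```

View pics/w10.png

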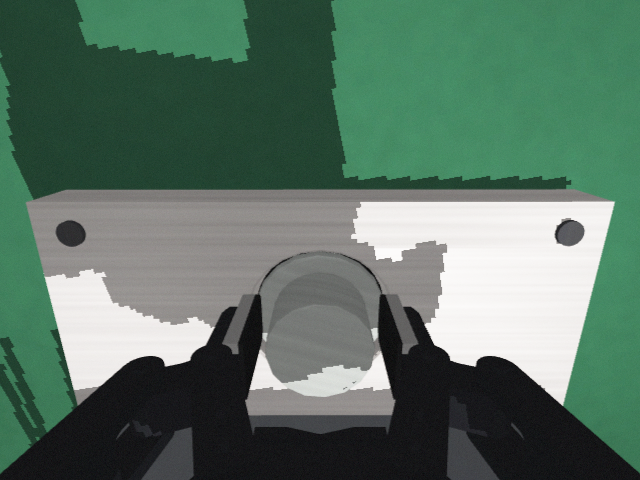

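Request:
{"fn": "carry_out", "kwargs": {
  "moves": [
    [[0,0,0,0,0,-0.05,0.15],[0,0,0,0,0,-0.05,0.15],[0,0,0,0,0,0,0.15],[0,0,0,0,0,0,0.15]]
  ]
}}

```text
time: 9.02
tool_pos: [0.4706, -0.0748, 0.0184]
tool_rot: [0.002, 0.779, 0.627, 0.002]
contact_force: [20.3, -4.2, -32.8]
gripper_width: 0.571
```

Run:
```python
from h import *
rel([.4704,-.0748,.019],77.7)
wrist('w11')
```

```text
t 9.02 tcp [ 0.4706 -0.0748  0.0184] w 0.571 F [ 20.3  -4.2 -32.8] q [-0.31 -0.07  2.12  0.    1.09 -1.67]
turn deg [ 0.31 -0.01 -0.07]
shift mm (tool axes) [-0.  -0.2 -0.6] shares [-0.   -0.01 -0.01]
```

View pics/w11.png

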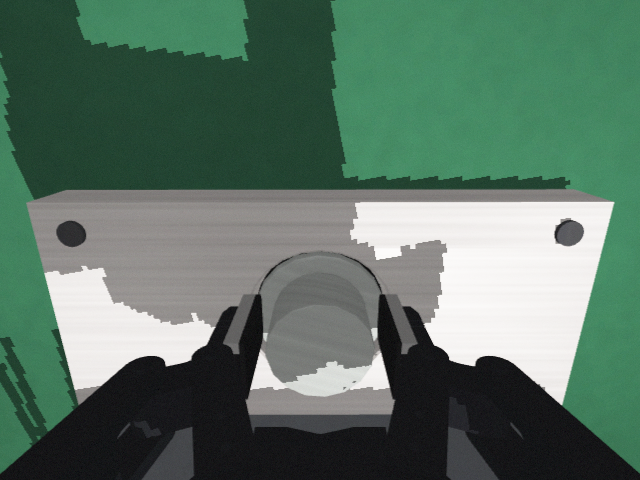

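Request:
{"fn": "carry_out", "kwargs": {
  "moves": [
    [[0,0,0,0,0,0.07,0.05],[0,0,0,0,0,0,0.02],[0,0,0,0,0,0,0.02],[0,0,0,0,0,0,0.02]]
  ]
}}

```text
time: 9.4
tool_pos: [0.4699, -0.0747, 0.0195]
tool_rot: [-0.0, 0.779, 0.627, -0.0]
contact_force: [0.9, 0.0, 0.3]
gripper_width: 0.515
```

Run:
```python
from h import *
rel([.4704,-.0748,.019],77.7)
print(state()["ft_torque"])
```

```text
t 9.4 tcp [ 0.4699 -0.0747  0.0195] w 0.515 F [0.9 0.  0.3] q [-0.31 -0.07  2.11 -0.    1.1  -1.67]
turn deg [-0.03  0.   -0.04]
shift mm (tool axes) [0.  0.5 0.5] shares [0.   0.01 0.01]
[-0.05153553 -0.26689951 -0.00940784]
```

Free now: the fingers had been wedged outward in the nest walls. I'll rise in small steps at this opening.

Request:
{"fn": "carry_out", "kwargs": {
  "moves": [
    [[0,0,0,0,0,-0.05,0.02],[0,0,0,0,0,-0.05,0.02],[0,0,0,0,0,-0.05,0.02],[0,0,0,0,0,0,0.02]]
  ]
}}

```text
time: 9.73
tool_pos: [0.4702, -0.0748, 0.0259]
tool_rot: [0.0, 0.779, 0.627, 0.0]
contact_force: [-1.0, -0.5, -0.3]
gripper_width: 0.509
```

Run:
```python
from h import *
rel([.4704,-.0748,.019],77.7)
g=wrist('w12')
save(cv2.resize(g["frame"][190:400,200:440],None,fx=3,fy=2.8),'w12c.png')
```

```text
t 9.73 tcp [ 0.4702 -0.0748  0.0259] w 0.509 F [-1.  -0.5 -0.3] q [-0.31 -0.08  2.11 -0.    1.11 -1.67]
turn deg [ 0.02  0.01 -0.04]
shift mm (tool axes) [0.1 0.2 6.9] shares [0.   0.   0.17]
```

View pics/w12c.png

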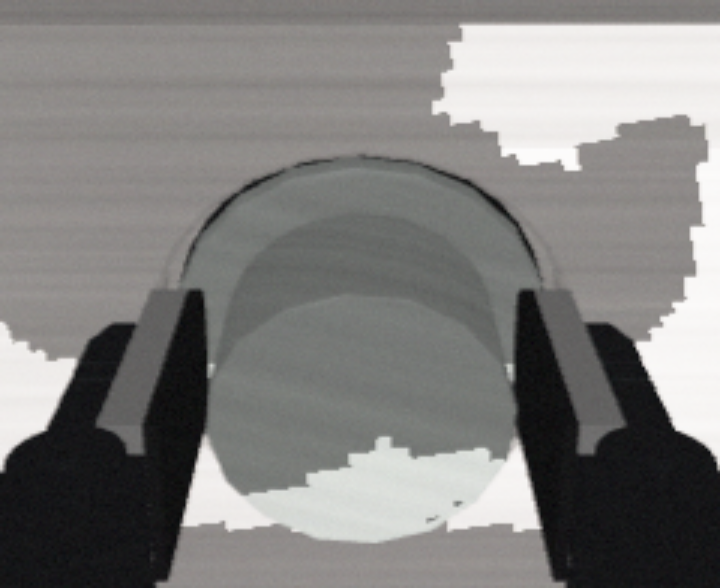

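Request:
{"fn": "carry_out", "kwargs": {
  "moves": [
    [[0,0,0,0,0,-0.2,0.02],[0,0,0,0,0,-0.4,0.02],[0,0,0,0,0,-0.7,0.02],[0,0,0,0,0,-0.8,0.3],[0,0,0,0,0,-0.8,0.6],[0,0,0,0,0,-0.9,0.6],[0,0,0,0,0,0,0.6],[0,0,0,0,0,0,0.6]]
  ]
}}

```text
time: 10.45
tool_pos: [0.4718, -0.0753, 0.181]
tool_rot: [0.003, 0.779, 0.627, 0.002]
contact_force: [-0.2, -0.1, -1.3]
gripper_width: 0.798
```

Run:
```python
from h import *
rel([.4704,-.0748,.019],77.7)
g=wrist('w13');P=pts(g);hsv=cv2.cvtColor(g["frame"],cv2.COLOR_RGB2HSV)
m=(hsv[...,1]<70)&(g["z_map"]>0)&(abs(P[...,2]-.046)<.005)&(abs(P[...,0]-.471)<.03)&(abs(P[...,1]+.075)<.03)
q=P[m];print(len(q),q.mean(0),cv2.minEnclosingCircle(q[:,:2].astype(np.float32)))
A=np.c_[q[:,:2]-q[:,:2].mean(0),np.ones(len(q))];print('plane slope',np.linalg.lstsq(A,q[:,2],rcond=None)[0])
```

```text
t 10.45 tcp [ 0.4718 -0.0753  0.181 ] w 0.798 F [-0.2 -0.1 -1.3] q [-0.31 -0.28  2.   -0.    1.41 -1.67]
turn deg [ 0.37  0.04 -0.04]
shift mm (tool axes) [  0.3  -2.6 162. ] shares [ 0.01 -0.06  4.05]
1994 [ 0.47102549 -0.075078    0.04503278] ((0.47187286615371704, -0.07519994676113129), 0.020097952336072922)
plane slope [ 0.00924033 -0.00354884  0.04503278]
```

View pics/w13.png

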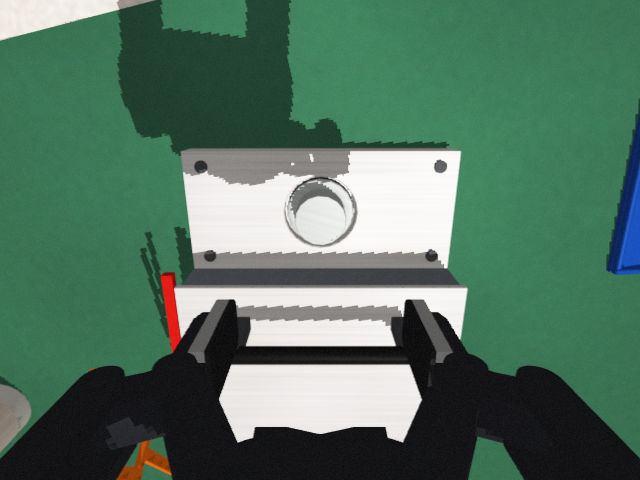

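Run:
```python
from h import *
g=pickle.load(open('w13.pkl','rb'));P=pts(g);v=g["frame"].max(-1)
m=(g["z_map"]>0)&(abs(P[...,2]-.112)<.012)&(v<70);m[:330]=0;m[380:]=0;m[:,:250]=0;m[:,:]&=True;m[:,390:]=0
q=P[m];d=np.array([.977,-.2132]);N=np.array([.4712,-.0747]);r=(q[:,:2]-N)@d;l=(q[:,:2]-N)@np.array([.2132,.977])
print(len(q),np.percentile(q[:,2],[5,50,95]),'along x',np.percentile(r,[5,50,95]),'l',l.min(),l.max())
```

```text
2375 [0.11001399 0.11528056 0.11712178] along x [0.06892054 0.07132823 0.07636504] l -0.046925905246357945 0.04584460212555422
```

Request:
{"fn": "carry_out", "kwargs": {
  "moves": [
    [[0,0,0.5,0,0.7,0,0.6],[0,0,0.5,0,0.7,0,0.6],[0,0,0.5,0,0.5,0,0.6],[0,0,1,0,0,0,0.6],[0,0,1,0,0,0,0.6],[0,0,1,0,0,0,0.6],[0,0,1,0,0,0,0.6],[0,0,1,0,0,0,0.6]]
  ]
}}

```text
time: 11.17
tool_pos: [0.5422, -0.0935, 0.1746]
tool_rot: [-0.002, 0.924, 0.382, -0.002]
contact_force: [0.1, 0.3, 0.6]
gripper_width: 0.799
```

Request:
{"fn": "carry_out", "kwargs": {
  "moves": [
    [[0,0,1,0,0,0,0.4],[0,0,1,0,0,0,0.4],[0,0,1,0,0,0,0.4],[0,0,1,0,0,0,0.4],[0,0,1,0,0,0,0.4],[0,0,1,0,0,0,0.4],[0,0,1,0,0,0,0.4],[0,0,1,0,0,0,0.4]]
  ]
}}

```text
time: 11.83
tool_pos: [0.5421, -0.0934, 0.1747]
tool_rot: [-0.001, 0.999, 0.043, -0.002]
contact_force: [0.7, 0.2, 0.3]
gripper_width: 0.7
```

Run:
```python
from h import *
rel([.5445,-.0907,.18],-12.3)
```

```text
t 11.83 tcp [ 0.5421 -0.0934  0.1747] w 0.7 F [0.7 0.2 0.3] q [-0.31 -0.08  1.84 -0.    1.39 -0.39]
turn deg [-0.06  0.26 17.21]
shift mm (tool axes) [ 2.6 -2.5 -5.3] shares [ 0.06 -0.06 -0.13]
```

Request:
{"fn": "carry_out", "kwargs": {
  "moves": [
    [[0,0,0.9,0,0,0,0.4],[0,0,0.9,0,0,0,0.4],[0,0,0.9,0,0,0,0.4],[0,0,0.74,0,0,0,0.2],[0,0,0,0.04,-0.06,0,0.2],[0,0,0,0,0,0,0.2],[0,0,0,0,0,0,0.2]]
  ]
}}

```text
time: 12.42
tool_pos: [0.5451, -0.0915, 0.176]
tool_rot: [-0.0, 0.995, -0.104, -0.001]
contact_force: [0.0, -0.5, -0.2]
gripper_width: 0.602
```

Run:
```python
from h import *
rel([.5435,-.0905,.093],-12.3)
g=wrist('w14')
P=pts(g);v=g["frame"].max(-1)
d=np.array([.977,-.2132]);N=np.array([.4712,-.0747]);r=(P[...,:2]-N)@d;l=(P[...,:2]-N)@np.array([.2132,.977])
m=(g["z_map"]>0)&(abs(P[...,2]-.114)<.008)&(v<70)&(abs(l)<.06)&(abs(r-.075)<.03);print(m.sum(),'r',np.percentile(r[m],[2,50,98]),'l',np.percentile(l[m],[2,98]),P[m][:,2].max())
```

```text
t 12.42 tcp [ 0.5451 -0.0915  0.176 ] w 0.602 F [ 0.  -0.5 -0.2] q [-0.3  -0.08  1.84 -0.    1.39 -0.09]
turn deg [-0.01  0.13  0.35]
shift mm (tool axes) [-1.6 -0.7 83. ] shares [-0.04 -0.02  2.08]
3810 r [0.06951679 0.0750538  0.0805823 ] l [-0.05660709  0.05802272] 0.1187422509637974
```

View pics/w14.png

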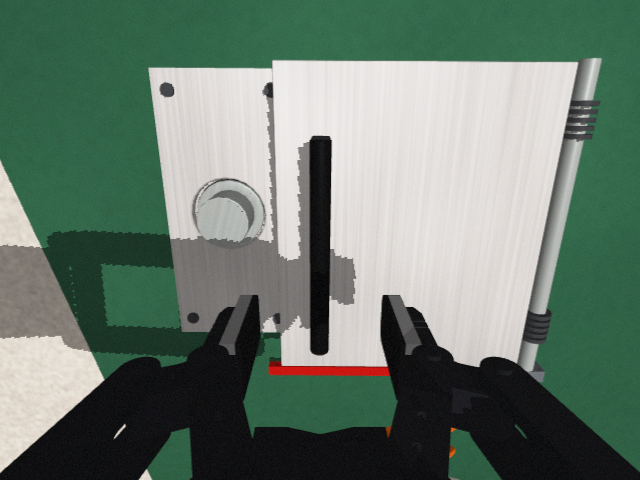

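Request:
{"fn": "carry_out", "kwargs": {
  "moves": [
    [[0,0,0.07,-0.01,0,0.4,0.2],[0,0,0,0,0,0.5,0.2],[0,0,0,0,0,0.5,0.2],[0,0,0,0,0,0.4,0.2],[0,0,0,0,0,0.2,0.2],[0,0,0,0,0,0,0.2],[0,0,0,0,0,0,0.2],[0,0,0,0,0,0,0.2]]
  ]
}}

```text
time: 13.13
tool_pos: [0.5461, -0.092, 0.0986]
tool_rot: [0.0, 0.994, -0.108, 0.001]
contact_force: [0.3, 0.7, -0.3]
gripper_width: 0.603
```

Run:
```python
from h import *
rel([.5445,-.0907,.093],-12.3)
g=wrist('w15')
```

```text
t 13.13 tcp [ 0.5461 -0.092   0.0986] w 0.603 F [ 0.3  0.7 -0.3] q [-0.3   0.    1.89  0.    1.24 -0.09]
turn deg [ 0.01 -0.12 -0.08]
shift mm (tool axes) [-1.9 -1.   5.6] shares [-0.05 -0.02  0.14]
```

View pics/w15.png

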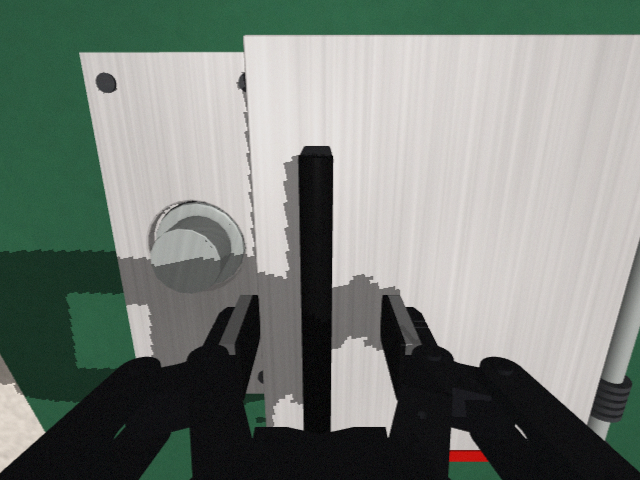

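Bar at column 316 lies between the fingers (midpoint 320). Lower about 4 mm and close.

Request:
{"fn": "carry_out", "kwargs": {
  "moves": [
    [[0,0,0,-0.03,0,0.12,0.2],[0,0,0,0,0,0,-0.2],[0,0,0,0,0,0,-0.5],[0,0,0,0,0,0,-0.7],[0,0,0,0,0,0,-1],[0,0,0,0,0,0,-1],[0,0,0,0,0,0,-1],[0,0,0,0,0,0,-1]]
  ]
}}

```text
time: 13.85
tool_pos: [0.5447, -0.0917, 0.0929]
tool_rot: [0.0, 0.994, -0.108, 0.001]
contact_force: [3.2, -0.0, -0.8]
gripper_width: 0.122
```

Run:
```python
from h import *
rel([.5445,-.0907,.093],-12.3)
g=wrist('w16')
```

```text
t 13.85 tcp [ 0.5447 -0.0917  0.0929] w 0.122 F [ 3.2 -0.  -0.8] q [-0.3   0.01  1.9   0.    1.23 -0.09]
turn deg [ 0.   -0.09 -0.09]
shift mm (tool axes) [-0.4 -0.9 -0.1] shares [-0.01 -0.02 -0.  ]
```

View pics/w16.png

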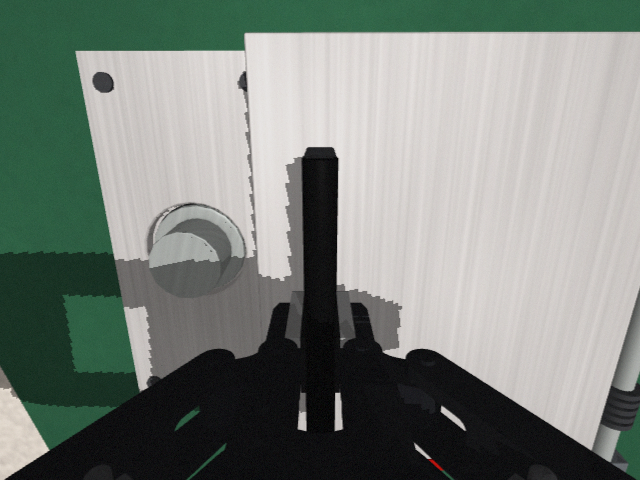

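Request:
{"fn": "carry_out", "kwargs": {
  "moves": [
    [[0,-0.516,0,0.03,0,-0.185,-1],[0,-0.516,0,0.03,0,-0.185,-1],[0,-0.516,0,0.03,0,-0.185,-1],[0,-0.516,0,0.03,0,-0.185,-1],[0,0,0,0,0,0,-1],[0,0,0,0,0,0,-1],[0,0,0,0,0,0,-1]]
  ]
}}

```text
time: 14.48
tool_pos: [0.551, -0.093, 0.1198]
tool_rot: [-0.01, 0.99, -0.107, -0.088]
contact_force: [8.0, -2.3, -10.2]
gripper_width: 0.117
```

```bash
cat >> h.py <<'E'
def arc(th):
    d=np.array([.977,-.2132]);N=np.array([.4712,-.0747]);H=N+.24*d
    r=-.1650*np.cos(th)+.027*np.sin(th);z=.165*np.sin(th)+.027*np.cos(th)
    t=[*(H+r*d+np.array([.2132,.977])*-.001),.066+z]
    s,R,p=RT();rr=(p[:2]-H)@d;zz=p[2]-.066
    print('cover by TCP',np.arctan2(zz,-rr)-np.arctan2(.027,.165),'radius',np.hypot(rr,zz),'vs',np.hypot(.165,.027),'tool tilt',np.arctan2(-R[:2,2]@d,-R[2,2]))
    rel(t,-12.3,th)
E
python3 - <<'E'
from h import *
arc(.18)
g=wrist('w17');g=grab_frame("scene");save(g["frame"],'s1.png');pickle.dump(g,open('s1.pkl','wb'))
E
```

```text
cover by TCP 0.1658740410119906 radius 0.16706740182179372 vs 0.1671944975171133 tool tilt 0.17802979183800718
t 14.48 tcp [ 0.551  -0.093   0.1198] w 0.117 F [  8.   -2.3 -10.2] q [-0.29  0.11  1.75 -0.01  1.46 -0.07]
turn deg [-0.02 -0.11 -0.09]
shift mm (tool axes) [ 0.2  0.1 -2.4] shares [ 0.01  0.   -0.06]
```

View pics/s1.png

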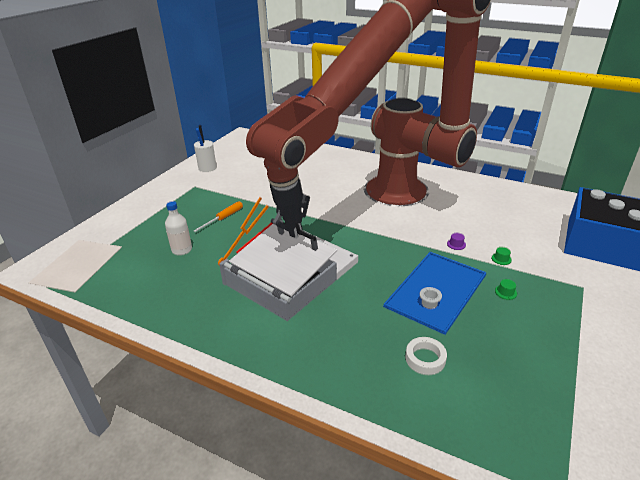

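Request:
{"fn": "carry_out", "kwargs": {
  "moves": [
    [[0,-0.516,0,0.035,0,-0.19,-1],[0,-0.516,0,0.035,0,-0.19,-1],[0,-0.516,0,0.035,0,-0.19,-1],[0,-0.516,0,0.035,0,-0.19,-1],[0,0,0,0,0,0,-1],[0,0,0,0,0,0,-1]]
  ]
}}

```text
time: 15.08
tool_pos: [0.563, -0.0956, 0.1476]
tool_rot: [-0.019, 0.978, -0.106, -0.178]
contact_force: [6.1, -2.0, -10.1]
gripper_width: 0.115
```

Run:
```python
from h import *
arc(.36)
```

```text
cover by TCP 0.3476936991708077 radius 0.16715019137698697 vs 0.1671944975171133 tool tilt 0.36016486523129815
t 15.08 tcp [ 0.563  -0.0956  0.1476] w 0.115 F [  6.1  -2.  -10.1] q [-0.29  0.23  1.59 -0.02  1.68 -0.07]
turn deg [-0.03  0.01 -0.08]
shift mm (tool axes) [ 0.3  0.1 -2. ] shares [ 0.01  0.   -0.05]
```

Request:
{"fn": "carry_out", "kwargs": {
  "moves": [
    [[0,-0.516,0,0.035,0,-0.19,-1],[0,-0.516,0,0.035,0,-0.19,-1],[0,-0.516,0,0.035,0,-0.19,-1],[0,-0.516,0,0.035,0,-0.19,-1],[0,0,0,0,0,0,-1],[0,0,0,0,0,0,-1],[0,0,0,0,0,0,-1]]
  ]
}}

```text
time: 15.67
tool_pos: [0.58, -0.0993, 0.173]
tool_rot: [-0.029, 0.958, -0.104, -0.265]
contact_force: [5.6, -0.8, -15.5]
gripper_width: 0.114
```

Run:
```python
from h import *
arc(.54)
for n in("scene","top"):
    g=grab_frame(n);save(g["frame"],n[0]+'2.png');pickle.dump(g,open(n[0]+'2.pkl','wb'))
    r=g["frame"][190:290,205:355] if n=="scene" else g["frame"][150:300,300:450]
    save(cv2.resize(r,None,fx=4 if n=="top" else 5,fy=4 if n=="top" else 5,interpolation=cv2.INTER_CUBIC),n[0]+'2c.png')
wrist('w18')
```

```text
cover by TCP 0.5320538359004481 radius 0.1671885030970601 vs 0.1671944975171133 tool tilt 0.5389422933498617
t 15.67 tcp [ 0.58   -0.0993  0.173 ] w 0.114 F [  5.6  -0.8 -15.5] q [-0.28  0.37  1.42 -0.03  1.89 -0.07]
turn deg [-0.04 -0.06 -0.07]
shift mm (tool axes) [ 0.2  0.1 -1.3] shares [ 0.01  0.   -0.03]
```

View pics/s2c.png

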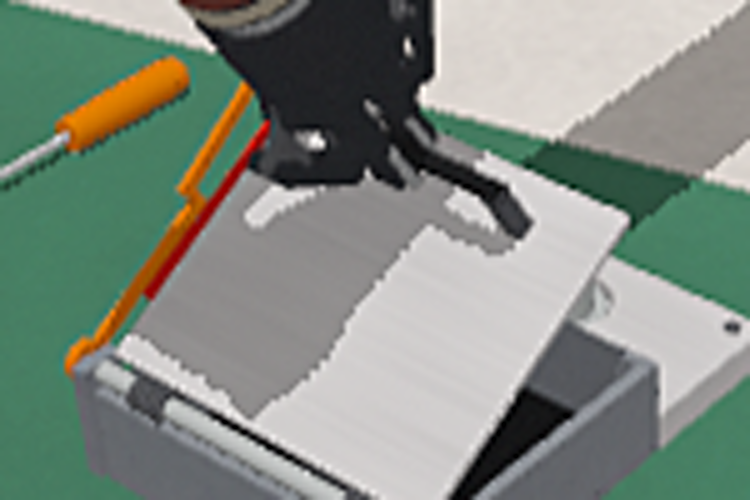

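View pics/t2c.png

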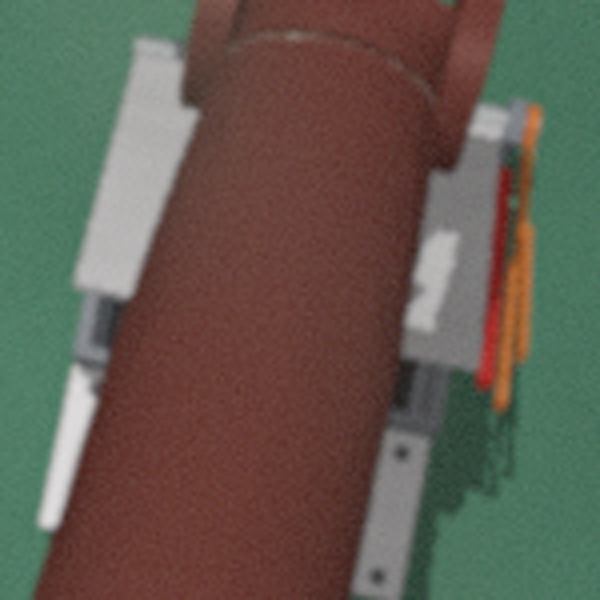

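View pics/w18.png

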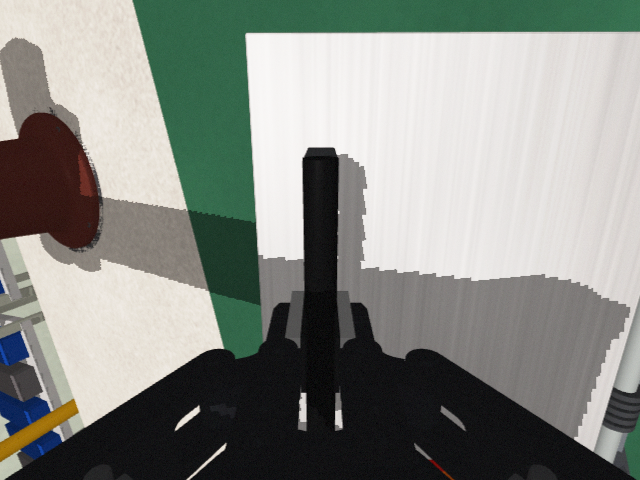

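Run:
```python
from h import *
d=np.array([.977,-.2132]);d/=np.linalg.norm(d);nn=np.array([-d[1],d[0]])
Hs={'T':np.array([.470,-.0778])+.24*d}
Hs['S']=Hs['T']
for n,f in(('T','top0'),('S','scene0'),('T','t2'),('S','s2')):
    g=pickle.load(open(f+'.pkl','rb'));P=pts(g);hsv=cv2.cvtColor(g["frame"],cv2.COLOR_RGB2HSV);H=Hs[n]
    r=-(P[...,:2]-H)@d;z=P[...,2]-.066;lat=(P[...,:2]-H)@nn;a=np.arctan2(z,r);R=np.hypot(r,z)
    ok=(g["z_map"]>0)&(lat<-.09)&(lat>-.15)&(hsv[...,1]>140)&(hsv[...,2]>70)&(R<.22)
    red=ok&((hsv[...,0]>172)|(hsv[...,0]<5));org=ok&(hsv[...,0]>8)&(hsv[...,0]<20)
    print(f,'red',red.sum(),'org',org.sum(),'red lat',np.median(lat[red]),'org lat',np.median(lat[org]))
    for lo,hi in((.05,.09),(.09,.13),(.13,.165),(.165,.2)):
        k=red&(R>lo)&(R<=hi);o=org&(R>lo)&(R<=hi);oo=a[o]
        if k.sum()>3: print('  ',lo,'red',k.sum(),np.percentile(a[k],[10,50,90]).round(3),end=' ')
        if len(oo)>5:
            up=oo[oo>.575];dn=oo[oo<=.575];print('  ',lo,'org up',len(up),np.median(up).round(3) if len(up) else '', 'dn',len(dn),np.median(dn).round(3) if len(dn) else '')
        else: print()
```

```text
top0 red 153 org 259 red lat -0.11510028387485716 org lat -0.12650670964274094
   0.05 red 37 [0.045 0.083 0.129]    0.05 org up 17 0.61 dn 21 -0.986
   0.09 red 41 [0.032 0.051 0.079]    0.09 org up 24 0.687 dn 36 0.462
   0.13 red 33 [0.027 0.039 0.062]    0.13 org up 21 0.687 dn 34 0.452
   0.165 red 34 [0.023 0.031 0.045]    0.165 org up 27 0.673 dn 35 0.463
scene0 red 82 org 338 red lat -0.11002308627782385 org lat -0.12185939729202337
   0.05 red 21 [0.075 0.098 0.151]    0.05 org up 32 0.618 dn 12 0.535
   0.09 red 21 [0.052 0.067 0.085]    0.09 org up 45 0.677 dn 40 0.473
   0.13 red 16 [0.042 0.053 0.06 ]    0.13 org up 39 0.691 dn 34 0.461
   0.165 red 18 [0.035 0.041 0.049]    0.165 org up 37 0.68 dn 35 0.462
t2 red 144 org 265 red lat -0.11424883667118252 org lat -0.12664251086068584
   0.05 red 30 [0.581 0.616 0.643]    0.05 org up 11 0.612 dn 17 -0.924
   0.09 red 30 [0.569 0.584 0.596]    0.09 org up 22 0.682 dn 54 0.431
   0.13 red 34 [0.552 0.569 0.582]    0.13 org up 20 0.684 dn 44 0.452
   0.165 red 40 [0.549 0.558 0.568]    0.165 org up 25 0.675 dn 35 0.463
s2 red 81 org 206 red lat -0.1093040297610636 org lat -0.12178366360566892
   0.05 red 31 [0.611 0.641 0.69 ]    0.05 org up 34 0.614 dn 11 0.556
   0.09 red 29 [0.575 0.603 0.626]    0.09 org up 47 0.681 dn 5 0.521
   0.13 red 18 [0.581 0.592 0.607]    0.13 org up 40 0.695 dn 0
```

Request:
{"fn": "carry_out", "kwargs": {
  "moves": [
    [[0,-0.1,0,0.007,0,-0.037,-1],[0,-0.1,0,0.007,0,-0.037,-1],[0,0,0,0,0,0,-1],[0,0,0,0,0,0,-1],[0,0,0,0,0,0,-1],[0,0,0,0,0,0,-1],[0,0,0,0,0,0,-1],[0,0,0,0,0,0,-1]]
  ]
}}

```text
time: 16.48
tool_pos: [0.5823, -0.0998, 0.1756]
tool_rot: [-0.03, 0.956, -0.104, -0.272]
contact_force: [5.4, -0.8, -15.4]
gripper_width: 0.112
```

Run:
```python
from h import *
arc(.56)
d=np.array([.977,-.2132]);d/=np.linalg.norm(d);nn=np.array([-d[1],d[0]]);H=np.array([.470,-.0778])+.24*d
for n in("scene","top"):
    g=grab_frame(n);save(g["frame"],n[0]+'3.png');pickle.dump(g,open(n[0]+'3.pkl','wb'))
    P=pts(g);hsv=cv2.cvtColor(g["frame"],cv2.COLOR_RGB2HSV)
    r=-(P[...,:2]-H)@d;z=P[...,2]-.066;lat=(P[...,:2]-H)@nn;a=np.arctan2(z,r);R=np.hypot(r,z)
    ok=(g["z_map"]>0)&(lat<-.09)&(lat>-.15)&(hsv[...,1]>140)&(hsv[...,2]>70)
    red=ok&((hsv[...,0]>172)|(hsv[...,0]<5));org=ok&(hsv[...,0]>8)&(hsv[...,0]<20)
    for lo,hi in((.09,.13),(.13,.165),(.165,.2)):
        k=red&(R>lo)&(R<=hi);o=a[org&(R>lo)&(R<=hi)];print(n,lo,np.median(a[k]),np.median(o[o>.575]),np.median(o[o<.575]))
g=pickle.load(open('t3.pkl','rb'));save(cv2.resize(g["frame"][160:265,400:450],None,fx=5.6,fy=5.6,interpolation=cv2.INTER_CUBIC),'t3c.png')
g=pickle.load(open('s3.pkl','rb'));save(cv2.resize(g["frame"][190:290,205:355],None,fx=5,fy=5,interpolation=cv2.INTER_CUBIC),'s3c.png')
```

```text
cover by TCP 0.5534086999294017 radius 0.1670984363102204 vs 0.1671944975171133 tool tilt 0.5552995635437165
t 16.48 tcp [ 0.5823 -0.0998  0.1756] w 0.112 F [  5.4  -0.8 -15.4] q [-0.28  0.38  1.4  -0.04  1.91 -0.07]
turn deg [-0.05 -0.27 -0.07]
shift mm (tool axes) [ 0.1  0.1 -1.1] shares [ 0.    0.   -0.03]
scene 0.09 0.6213871259394476 0.6832297793351095 0.5573642643104936
scene 0.13 0.6015319728236194 0.689510672922935 nan
scene 0.165 nan 0.6815281982940278 nan
top 0.09 0.6019172218592359 0.6858540157563933 0.44348134290153685
top 0.13 0.5864884659940588 0.6756983386161024 0.45045268099148633
top 0.165 0.5845185678976024 0.6773626448056775 0.45764531713060524
  return _methods._mean(a, axis=axis, dtype=dtype,
  ret = ret.dtype.type(ret / rcount)
```

View pics/s3.png

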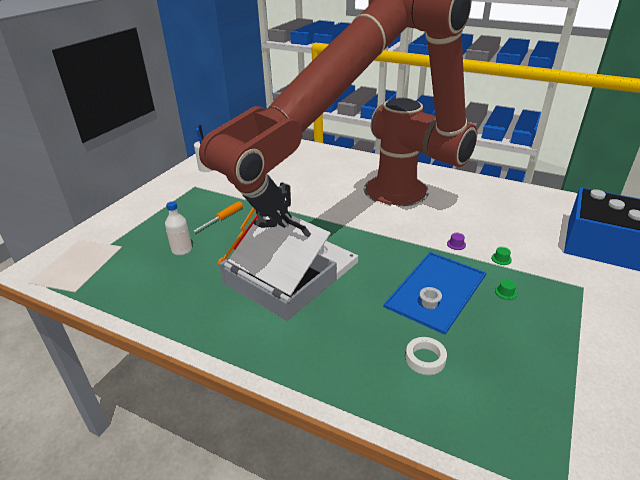

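View pics/t3c.png

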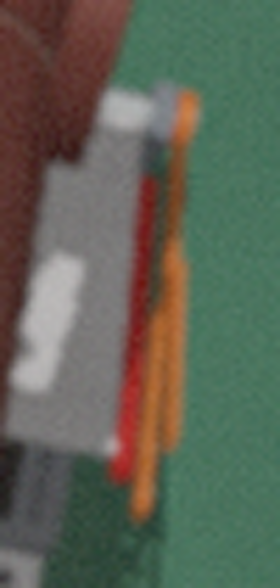

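Run:
```python
from h import *
arc(.55);print(state()["joint_vel"].round(3))
print(ticket.job_done())
```

```text
cover by TCP 0.553262061618951 radius 0.16710643378711162 vs 0.1671944975171133 tool tilt 0.5553724227361562
t 16.58 tcp [ 0.5823 -0.0999  0.1756] w 0.116 F [  5.5  -2.1 -16.1] q [-0.28  0.38  1.4  -0.04  1.91 -0.07]
turn deg [-0.05  0.31 -0.07]
shift mm (tool axes) [-0.2  0.1  0.5] shares [-0.    0.    0.01]
[-0.001 -0.001 -0.001  0.    -0.     0.001]
the job is handed in; nothing more can be done
None
```

I loaded the rim-down cap into the nest and handed the job in at 16.6 s. The arm was still gripping the handle bar, with the cover held at about 0.55 rad.

**Cap:** I lowered it to first contact before opening the fingers. It was checked before the lift, not after. The wrist camera showed it centred and flat, its top at about 45 mm (46 mm expected) and level to within about 0.01.

**Cover and fork:** The cover angle came out at 0.553 rad from the tool position and about 0.55 from the needle in the images. The fork came out at 0.545 to 0.57, depending on how I allow for the thickness of its prongs. Either way the needle is well inside the ±0.087 rad gap. The fork readings matched before and after the lift, so it has not moved.

**What went wrong or disagreed:**
- **Finger wedging:** While letting go of the cap, the fingers jammed outward in the nest. My first lift read about 33 N downward and 20 N sideways at the wrist, under the 120 N limit but about 39 N in all. I narrowed the opening and came out cleanly, and the cap stayed put.
- **Camera disagreement:** The top and wrist cameras differed by 3 to 4 mm in y. I used the wrist camera for the pick and the placing.
- **Needle view:** In the last scene picture the arm hides the far end of the needle, so the needle check there rests mainly on the top camera's depth readings.

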